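# Check the feet of the pan rests and tuck the sound ones under the holder's arm

### The arm

A 7-joint arm with a two-finger parallel gripper is mounted at the origin on the work surface. World frame = base frame: x ahead of the robot, y to its left, z up, the work surface at z = 0. Lengths are in m, angles in rad, forces in N, time in s.
With the tool pointing down it reaches from about 0.4 to 0.85 m from the base axis. Payload 10.4 kg.
Tool frame: the origin (TCP) lies midway between the tips of the shut fingers; the grasp point (between the pads) lies 19 mm behind it; z points along the fingers, y is the line along which they close (so a half turn about z gives the same grasp; the last joint's range is limited). The gripper opens to 87 mm and grips with 3 to 60 N. Pads are 19 mm wide; open, the fingers measure 117 mm over their backs; the gripper's body (75 mm by 190 mm) begins 51 mm behind the grasp point.
Start: joints at [1.137, 0.332, -0.065, 1.46, 0.022, 1.35, -0.088], TCP at [0.25, -0.573, 0.223] pointing down, gripper open.
Joint ranges: [-2.6, 2.6], [-0.5, 2.12], [-1.47, 1.34], [0.16, 2.42], [-1.27, 4.41], [0.06, 2.06], [-2.6, 2.6]. Speed limits (rad/s): [2.22, 2.22, 2.79, 2.79, 3.14, 3.14, 3.14].

### API

Orientations are given as [roll, pitch, yaw] about the fixed x, y, z axes, in that order (R = Rz(yaw) Ry(pitch) Rx(roll)).
In Python, from cell import read_state, camera, camera_params, job_done gives the robot as it stands.
- The arm moves only by the shell command python3 -m handwheel 'ROWS'. ROWS is JSON, one flat list of numbers, 5 for each row, row after row: the shift along the tool's x, y, z in m, then the turn about the tool's z in rad, then the finger opening in m, from 0 to 0.087. In form: [tx, ty, tz, yaw, grip, tx, ty, tz, yaw, grip, ...]. A call has 1 to 20 rows; each row shifts and turns the commanded pose from where the row before left it, along the tool's axes as they then stand; what a row does not reach is not made up. A row lasts 1/10 s, in which the tool goes at most 50 mm and 8.59 degrees, less where a joint would pass 70% of its speed; a pose out of reach is approached as far as the arm can. A call with a gripper value outside its range is refused whole. The fingers move at their own pace and stop on an object; the grip force is fixed at half the most. Time passes only in rows, so rows that do not move let the fingers close. It gives the time, the measured TCP pose, the force, the opening and the grip force at its end, in the units of the state.
- read_state(): the state, without advancing time (a new reading comes with each control period).
- camera(name): name is "scene" or "top" or "wrist"; returns (picture, depth): 400x640x3 uint8, red, green, blue; 400x640 float32, m along the optical axis (not along the pixel's ray), 0 where there is no reading.
- camera_params(name): a dict with "camera_matrix" (3x3 intrinsics, pixels), "rvec" (rotation vector, rad) and "tvec" (3), from world to camera coordinates, as OpenCV has them. Camera axes: x right, y down, z forward; pixel columns grow to the right and rows downward; lengths in m; the calibration is good to about 2 mm. A picture is of the moment at which its call begins: read the wrist's pose just before it. camera_params takes no time and is no camera call; for the wrist camera it gives the pose at the moment of the call.
- job_done(): hands the job in; it is judged then, once.
The state is a dict: "clock": time; "joint_pos": joint angles; "dq": joint speeds; "effort": joint torques, N m; "eef_pos": TCP position; "orientation": TCP orientation; "wrist_force": force on the tool from outside, world axes, zero at the start; "torque": the same for the moment, N m; "grip_width": finger opening in m; "gripper_force": force on a finger pad.
Only numpy, scipy, OpenCV 4.12 (cv2) and the standard library are available. Lean on these libraries where they do the work, as an engineer would, in place of code of your own. Each camera call takes 0.05 s, during which the arm holds its last target. There are 200 camera calls.

### The job

Turn over each bamboo pan rest lying on the worktop and look at its rubber feet. Slide every sound one, feet up, onto the pile in the holder, under the weighted arm and fully home against the back wires; lay every one that has lost a foot in the aluminium tray, feet up so that the bare place shows. Leave the rest already in the holder in its place and do not disturb the other things on the worktop.

Things in the scene. Friction and masses are not known exactly. Their poses are not given: they have to be found in the camera images.
- rest_0: bamboo pan rest: slab 110 (x) x 64 (y) x 12 thick, about 0.12 kg; black tapered rubber feet 16 across, 6 high on its underside (-z) at x = +-42, y = +-22; five dark grooves across its top (+z). Origin mid-slab: 12 above the worktop feet down, 6 feet up. Has all four feet; already in the holder, feet up, under the arm.
- rest_1: bamboo pan rest: slab 110 (x) x 64 (y) x 12 thick, about 0.12 kg; black tapered rubber feet 16 across, 6 high on its underside (-z) at x = +-42, y = +-22; five dark grooves across its top (+z). Origin mid-slab: 12 above the worktop feet down, 6 feet up. Starts feet down on the worktop; all four feet. May be absent.
- rest_2: bamboo pan rest: slab 110 (x) x 64 (y) x 12 thick, about 0.12 kg; black tapered rubber feet 16 across, 6 high on its underside (-z) at x = +-42, y = +-22; five dark grooves across its top (+z). Origin mid-slab: 12 above the worktop feet down, 6 feet up. Starts feet down on the worktop; all four feet. May be absent.
- rest_3: bamboo pan rest: slab 110 (x) x 64 (y) x 12 thick, about 0.12 kg; black tapered rubber feet 16 across, 6 high on its underside (-z) at x = +-42, y = +-22; five dark grooves across its top (+z). Origin mid-slab: 12 above the worktop feet down, 6 feet up. Starts feet down on the worktop; all four feet. May be absent.
- rest_4: bamboo pan rest: slab 110 (x) x 64 (y) x 12 thick, about 0.12 kg; black tapered rubber feet 16 across, 6 high on its underside (-z) at x = +-42, y = +-22; five dark grooves across its top (+z). Origin mid-slab: 12 above the worktop feet down, 6 feet up. Starts feet down on the worktop; its foot at +42, +22 is missing (pale glue mark). May be absent.
- rest_5: bamboo pan rest: slab 110 (x) x 64 (y) x 12 thick, about 0.12 kg; black tapered rubber feet 16 across, 6 high on its underside (-z) at x = +-42, y = +-22; five dark grooves across its top (+z). Origin mid-slab: 12 above the worktop feet down, 6 feet up. Starts feet down on the worktop; its foot at -42, -22 is missing (pale glue mark). May be absent.
- holder: fixed holder for a flat pile of pan rests, open in front: wooden base 240 x 100 x 8 thick (x -90 to +150), wires and a weighted arm. Origin under the place of the pile's middle, on the worktop; +x points in from the open front to the back. Side wires stand at x = +12 to +46, inner faces 38 to either side, 85 tall; nothing beside the front half of the pile
- holder_seat (a point): point on top of the holder's base, 8 above the worktop, over which the rests' middles lie (axes as the holder's, rests lengthwise along x). Rests slid fully home touch two upright back wires at x = +59, y = +-24, 98 tall. A pile lying feet up grows 18 per rest
- press_pad (a point): lowest point of the weighted arm, a steel goose-neck strip 14 wide hinged behind the pile, with a dark cylinder as weight; lies 12 behind the pile's middle, on the top rest's slab between its rows of feet, pressing with about 2 N. The arm has no catch: let go, it falls
- press_lip (a point): front end of the arm: from press_pad a lip sweeps forward (-x) and up at 30 degrees to here, 60 forward and 35 up. A rest slid in from the front, feet up, its underside about 5 clear of the feet below, runs under this lip and lifts the arm by itself; held by its rear end it droops a little under the arm, so a nose slightly raised keeps it from catching the far feet below
- presser (a joint): hinge angle of the weighted arm, rad: about 0 when resting on rest_0 alone, about 0.15 more for each further rest, at most 0.75. The hinge line is 130 behind holder_seat and 44 above the worktop
- tray: loose aluminium repair tray, 170 (x) x 225 (y) x 32 high, wall 4, 0.7 kg; origin at the middle of its underside
- tray_in (a point): middle of the tray's inner floor, 4 above the worktop
- salt: white plastic salt bottle, 64 dia x 170 tall; a bystander; origin at the middle of its underside
- mug: white mug, 80 dia x 90 tall, handle to its +y; a bystander; origin at the middle of its underside
- jar: amber glass jar, 70 dia x 90 tall; a bystander; origin at the middle of its underside
- ramekin: white ramekin, 68 dia x 40 tall; a bystander; origin at the middle of its underside
- tin: low steel spice tin, 60 dia x 40 tall; a bystander; origin at the middle of its underside
- bowl: white bowl, 120 dia x 50 tall; a bystander; origin at the middle of its underside
- can: food can, 74 dia x 110 tall; a bystander; origin at the middle of its underside
There are look-alikes about, which are no part of the job. Leave any blue or red look-alike of the rest_5 alone. What is shaped like the rest_2 but blue is not meant.

How it is judged:
By the outcome, as a careful person would: the job done as asked, in the order asked, and still so for the second after the job is handed in, with the robot touching nothing.
Of rest_1, rest_2, rest_3, rest_4, rest_5 only 3 to 4 are there at a start; the rules pass over those that are not, and their reading is None.
At some moment in a run one of rest_1, rest_2, rest_3, rest_4, rest_5 may be knocked a few centimetres aside while the robot is not near it.
Once in a run the grip may slacken for a moment while it holds something.
It also fails if it takes over 210 s, if anything falls off the work surface, if the arm or the gripper's body presses on something with over 40 N, if the wrist force passes 120 N, or if a joint passes its speed limit or range.

## Working session

There is one attempt and no reset: what is moved stays moved. The work goes in short steps, Python scripts to look and compute and a shell command to move; the robot and the scene stay as the last step left them, time stands still between calls to the robot, and variables do not carry over. Pictures are saved under pics/ and viewed, at most 14 in all, crops included, and the job is handed in when it is done.

```bash
ls; mkdir -p pics
cat > h.py <<'E'
import numpy as np, cv2
from cell import read_state, camera, camera_params, job_done
def K(n):
    p=camera_params(n); return np.array(p["camera_matrix"]),cv2.Rodrigues(np.array(p["rvec"],float))[0],np.array(p["tvec"],float).ravel()
def cloud(n,d,par=None):
    k,R,t=par or K(n); v,u=np.mgrid[:d.shape[0],:d.shape[1]]
    P=np.stack([(u-k[0,2])/k[0,0]*d,(v-k[1,2])/k[1,1]*d,d],-1)
    return (P-t)@R
def ray(n,uv,z,par=None):
    k,R,t=par or K(n); uv=np.atleast_2d(uv).astype(float)
    D=np.c_[(uv[:,0]-k[0,2])/k[0,0],(uv[:,1]-k[1,2])/k[1,1],np.ones(len(uv))]@R
    C=-R.T@t; return C+D*((z-C[2])/D[:,2])[:,None]
def save(n,im,box=None,s=1):
    if box: im=im[box[1]:box[3],box[0]:box[2]]
    im=cv2.resize(im,None,fx=s,fy=s,interpolation=cv2.INTER_CUBIC)
    cv2.imwrite(f"pics/{n}.png",im[...,::-1])
E
python3 - <<'E'
from h import *
im,d=camera("top"); np.savez("top0.npz",im=im,d=d); im2,d2=camera("scene"); np.savez("scene0.npz",im=im2,d=d2)
save("top0",im,s=1.25); save("scene0",im2,s=1.25)
print({k:v for k,v in read_state().items()})
for n in("top","scene","wrist"):
    k,R,t=K(n); print(n,k[0,0],-R.T@t,R[2])
E
```

```text
pics
{'clock': 0.1, 'joint_pos': array([ 1.13738954,  0.33283349, -0.06470172,  1.46083477,  0.02160424,
        1.34990453, -0.08848517]), 'dq': array([-0.00058581, -0.00122158,  0.00059119, -0.00149978, -0.00068363,
       -0.0006322 , -0.00028759]), 'effort': array([ 1.64858458e-03, -6.24547577e+01,  2.49470113e-02, -3.90716171e+01,
       -6.14047539e-02,  3.65363248e-02,  1.69072530e-05]), 'eef_pos': array([ 0.24945429, -0.57268937,  0.22182878]), 'orientation': array([-3.14030954e+00,  6.04412394e-05,  4.10842946e-01]), 'wrist_force': array([-0.06149856, -0.81493638,  0.33900702]), 'torque': array([ 0.02023397,  0.01290867, -0.0017169 ]), 'gripper_force': 0.0, 'grip_width': 0.08715431354087459}
top 383.75982486809306 [0.26133111 0.01324764 1.15926394] [ 0.19537314 -0.0194691  -0.98053572]
scene 403.12172449022154 [1.17263838 0.40388978 0.87506273] [-0.59353625 -0.36577045 -0.71688681]
wrist 319.0726679954798 [ 0.32455543 -0.53987279  0.38487496] [-0.27213695 -0.11757146 -0.95504892]
```

View pics/top0.png

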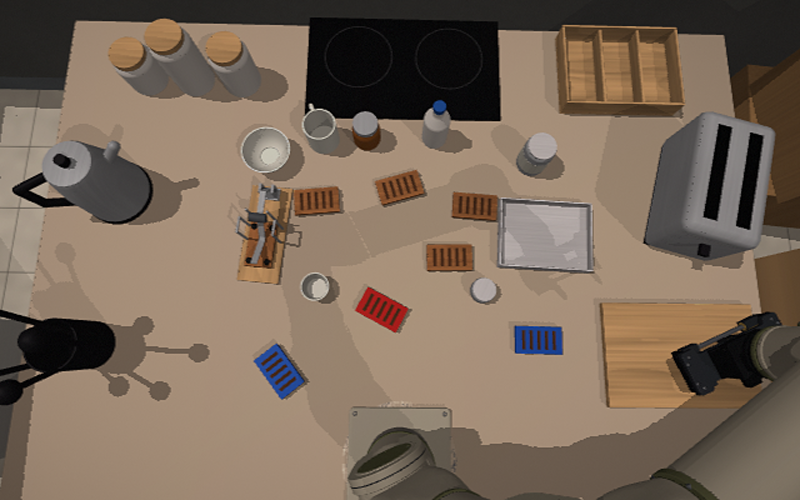

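View pics/scene0.png

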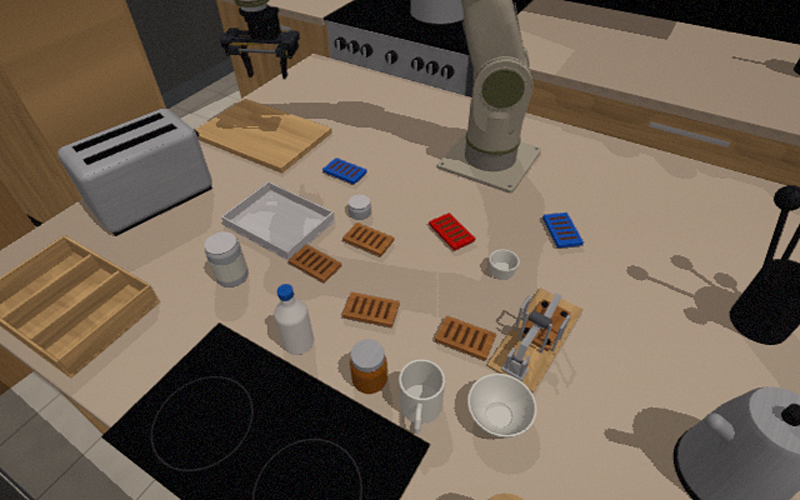

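```bash
cat > find.py <<'E'
from h import *
def rests(im,par,n="top",z=0.018,lo=(5,90,60),hi=(16,255,230)):
    hsv=cv2.cvtColor(im,cv2.COLOR_RGB2HSV)
    m=cv2.inRange(hsv,lo,hi); m=cv2.morphologyEx(m,cv2.MORPH_CLOSE,np.ones((5,5)))
    out=[]
    for c in cv2.findContours(m,cv2.RETR_EXTERNAL,cv2.CHAIN_APPROX_NONE)[0]:
        if cv2.contourArea(c)<300: continue
        P=ray(n,c[:,0],z,par)[:,:2].astype(np.float32)
        (x,y),(w,h),a=cv2.minAreaRect(P*1000)
        if w<h: w,h,a=h,w,a+90
        out.append((x,y,w,h,(a+90)%180-90,c[:,0].mean(0)))
    return out
E
python3 - <<'E'
from find import *
par=K("top"); f=np.load("top0.npz"); im,d=f["im"],f["d"]
for r in rests(im,par): print("rest x%.0f y%.0f %.0fx%.0f yaw %.1f px"%r[:5],r[5].round())
P=cloud("top",d,par)
# tray, holder: metallic etc
for nm,(u0,v0,u1,v1) in dict(tray=(390,150,485,225),holder=(180,140,245,235)).items():
    Q=P[v0:v1,u0:u1].reshape(-1,3); 
    if nm=="tray":
        q=Q[(Q[:,2]>.024)&(Q[:,2]<.045)]; print(nm,cv2.minAreaRect((q[:,:2]*1000).astype(np.float32)),q.max(0),q.min(0))
    else:
        hsv=cv2.cvtColor(im[v0:v1,u0:u1],cv2.COLOR_RGB2HSV); print(hsv[80,30],hsv[85,15])
        z=Q[:,2]
        m=(z>.004)&(z<.013); print(nm,cv2.minAreaRect((Q[m,:2]*1000).astype(np.float32)),m.sum())
save("holder0",im,(180,140,245,235),6)
E
```

```text
rest x240 y-657 368x241 yaw -89.9 px [545. 285.]
rest x338 y47 112x65 yaw 62.3 px [304. 248.]
rest x409 y-913 193x108 yaw -8.7 px [624. 229.]
rest x466 y-115 110x65 yaw -89.3 px [359. 205.]
rest x594 y-179 112x67 yaw 85.9 px [379. 165.]
rest x534 y289 327x160 yaw -38.1 px [223. 183.]
rest x641 y7 112x67 yaw -73.1 px [319. 150.]
rest x823 y-945 412x171 yaw -8.7 px [620.  97.]
rest x1014 y472 98x95 yaw 1.4 px [179.  38.]
rest x976 y-571 334x260 yaw 90.0 px [495.  56.]
rest x1021 y676 198x111 yaw -61.9 px [116.  36.]
tray ((505.07061767578125, -335.6593933105469), (254.3159637451172, 211.2782440185547), 86.78233337402344) [ 0.61767373 -0.20277235  0.04408888] [ 0.40673538 -0.46697586  0.02406837]
[ 15 128 176] [ 14  65 170]
holder ((523.053466796875, 336.0010986328125), (301.8737487792969, 198.64944458007812), 2.956993818283081) 1750
```

View pics/holder0.png

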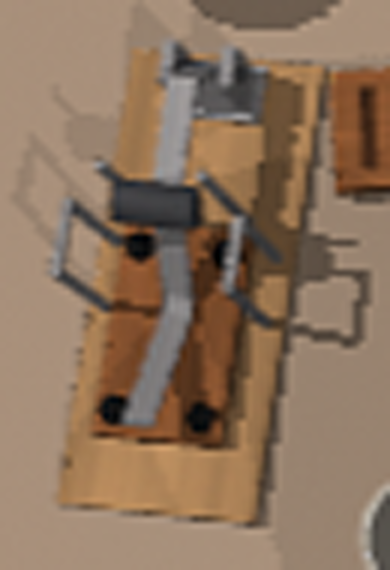

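Run:
```python
from find import *
par=K("top"); f=np.load("top0.npz"); im,d=f["im"],f["d"]
c=ray("top",np.array([[190,224.2],[223.7,227],[234.2,150.8],[202.5,148]]),.008,par)[:,:2]; print(c.round(3))
ax=(c[2]+c[3]-c[0]-c[1])/2; L=np.linalg.norm(ax); ax/=L; print("len",L,"w",np.linalg.norm(c[0]-c[1]),np.linalg.norm(c[2]-c[3]),"yaw",np.degrees(np.arctan2(ax[1],ax[0])))
print("seat",c.mean(0)-ax*.03)
m=im.copy(); m[:,:235]=0; m[:,275:]=0
for r in rests(m,par): print("rest x%.0f y%.0f %.0fx%.0f yaw %.1f px"%r[:5],r[5].round())
P=cloud("top",d,par); 
for uv in [(475-82,160),(440,163),(440,214),(400,190),(471,190)]: print(uv,P[uv[1],uv[0]].round(3))
```

```text
[[0.404 0.392]
 [0.397 0.291]
 [0.635 0.272]
 [0.643 0.371]]
len 0.2398137095061602 w 0.10113961905552488 0.09910770728460007 yaw -4.628431197708147
seat [0.48982183 0.33388748]
rest x602 y211 111x67 yaw -84.2 px [253. 161.]
(393, 160) [ 0.609 -0.221  0.022]
(440, 163) [ 0.604 -0.37   0.013]
(440, 214) [ 0.44  -0.356  0.033]
(400, 190) [ 0.512 -0.238  0.03 ]
(471, 190) [ 0.517 -0.457  0.025]
```

Four bamboo candidates (top raw pixels): A (253,161), B (319,150), C (379,165), D (359,205). They are brown with five grooves, so they match the rests. The red one at (304,248) and the blue ones at (223,297) and (431,272) are look-alikes. I'll start with D.

```bash
cat > go.py <<'E'
import sys; from h import *
x,y,z,yd=[float(a) for a in sys.argv[1:5]]
s=read_state(); p=s["eef_pos"]; o=s["orientation"]; c,n=np.cos(o[2]),np.sin(o[2]); dx,dy=x-p[0],y-p[1]
t=np.array([dx*c+dy*n,dx*n-dy*c,p[2]-z]); w=(np.degrees(o[2])-yd+180)%360-180
print("tool shift mm",(t*1000).round(1),"turn rad %.3f"%np.radians(w),"| yaw %.1f pos"%np.degrees(o[2]),p.round(4),"tilt",o[:2].round(3),"F",s["wrist_force"].round(1),"g",round(s["grip_width"],4),round(s["gripper_force"],1),"t",round(s["clock"],1))
print("joints",s["joint_pos"].round(2))
E
python3 -m handwheel '[0,0,0,-0.129,0.087, 0,0,0,-0.129,0.087, 0,0,0,-0.129,0.087, 0,0,0,-0.129,0.087, 0,0,0,-0.129,0.087, 0,0,0,-0.129,0.087, 0,0,0,-0.129,0.087, 0,0,0,-0.129,0.087, 0,0,0,-0.129,0.087]' && python3 -m handwheel '[0.036,0.0155,0,0,0.087, 0.036,0.0155,0,0,0.087, 0.036,0.0155,0,0,0.087, 0.036,0.0155,0,0,0.087, 0.036,0.0155,0,0,0.087, 0.036,0.0155,0,0,0.087, 0.036,0.0155,0,0,0.087, 0.036,0.0155,0,0,0.087, 0.036,0.0155,0,0,0.087, 0.036,0.0155,0,0,0.087, 0.036,0.0155,0,0,0.087, 0.036,0.0155,0,0,0.087, 0.036,0.0155,0,0,0.087, 0.036,0.0155,0,0,0.087, 0,0,0,0,0.087]' && python3 go.py .466 -.069 .012 90
```

```text
clock: 1.0
eef_pos: [0.2495, -0.5728, 0.2221]
orientation: [-3.141, -0.001, 1.577]
wrist_force: [0.1, -0.4, 0.3]
grip_width: 0.0873
gripper_force: 0.0
clock: 2.5
eef_pos: [0.4673, -0.0634, 0.2227]
orientation: [3.141, -0.002, 1.579]
wrist_force: [-0.2, -1.2, -0.4]
grip_width: 0.0874
gripper_force: 0.0
tool shift mm [ -5.6  -1.4 210.7] turn rad 0.009 | yaw 90.5 pos [ 0.4673 -0.0634  0.2227] tilt [ 3.141e+00 -2.000e-03] F [-0.2 -1.2 -0.4] g 0.0874 0.0 t 2.5
joints [ 0.74  0.03 -0.71  1.82  0.02  1.3   0.04]
```

```bash
python3 -m handwheel '[-0.0056,-0.0014,0.035,0.009,0.087, 0,0,0.035,0,0.087, 0,0,0.035,0,0.087, 0,0,0.035,0,0.087, 0,0,0.035,0,0.087, 0,0,0.02,0,0.087, 0,0,0.0157,0,0.087, 0,0,0,0,0.05, 0,0,0,0,0.05, 0,0,0,0,0.05, 0,0,0,0,0.05, 0,0,0,0,0.05, 0,0,0,0,0.05]' && python3 -m handwheel '[0,0,-0.02,0,0.05, 0,0,-0.02,0,0.05, 0,0,-0.02,0,0.05, 0,0,-0.02,0,0.05, 0,0,-0.02,0,0.05, 0,0,-0.02,0,0.05, 0,0,-0.02,0,0.05, 0,0,0,0,0.05]'
python3 - <<'E'
from h import *
im,d=camera("scene"); P=cloud("scene",d); np.savez("s1.npz",im=im,d=d)
k,R,t=K("scene"); p=k@(R@np.array([.467,-.1,.1])+t); u,v=(p[:2]/p[2]).astype(int); print(u,v)
save("d1",im,(u-80,v-80,u+80,v+80),4)
E
```

```text
clock: 3.8
eef_pos: [0.4654, -0.0747, 0.0127]
orientation: [3.14, 0.001, 1.563]
wrist_force: [-0.6, 0.3, 6.6]
grip_width: 0.0638
gripper_force: 29.9
clock: 4.6
eef_pos: [0.4661, -0.0746, 0.1543]
orientation: [3.138, 0.002, 1.563]
wrist_force: [0.2, -0.2, -1.4]
grip_width: 0.0632
gripper_force: 29.9
296 171
```

View pics/d1.png

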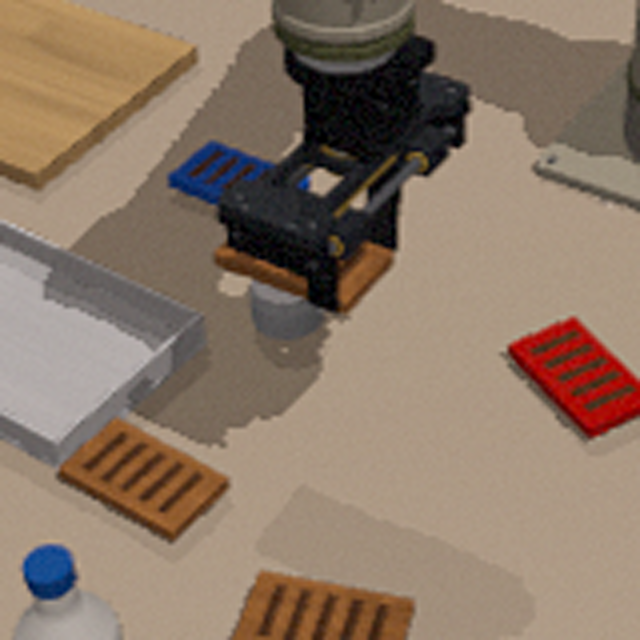

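```bash
python3 - <<'E'
from h import *
par=K("top"); f=np.load("top0.npz"); im=f["im"]
hsv=cv2.cvtColor(im,cv2.COLOR_RGB2HSV); m=cv2.inRange(hsv,(105,120,60),(130,255,255))
for c in cv2.findContours(m,cv2.RETR_EXTERNAL,cv2.CHAIN_APPROX_NONE)[0]:
    if len(c)>25: P=ray("top",c[:,0],.018,par)[:,:2]; print(P.min(0).round(3),P.max(0).round(3),P[P[:,0].argmax()].round(3))
print("ramekin",ray("top",[[239.5,230],[252,218],[264,230],[252,241]],.03,par)[:,:2].round(3))
print("tin",ray("top",[[386,233]],.03,par)[:,:2].round(3))
E
python3 go.py .2956 .3496 .1543 175.4
```

```text
[0.136 0.223] [0.256 0.334] [0.256 0.288]
[ 0.238 -0.378] [ 0.302 -0.268] [ 0.302 -0.353]
[ 0.839 -0.109] [ 0.877 -0.077] [ 0.877 -0.099]
ramekin [[0.386 0.239]
 [0.422 0.204]
 [0.386 0.167]
 [0.354 0.201]]
tin [[ 0.382 -0.193]]
tool shift mm [ 422.8 -173.2   -1.6] turn rad -1.499 | yaw 89.5 pos [ 0.4653 -0.0746  0.1527] tilt [3.139e+00 1.000e-03] F [-0.8 -0.6 -1.8] g 0.0633 29.9 t 4.7
joints [ 0.75  0.1  -0.71  1.91  0.07  1.15  0.  ]
```

```bash
python3 -m handwheel '[0.0352,-0.0144,0,0,0.05, 0.0352,-0.0144,0,0,0.05, 0.0352,-0.0144,0,0,0.05, 0.0352,-0.0144,0,0,0.05, 0.0352,-0.0144,0,0,0.05, 0.0352,-0.0144,0,0,0.05, 0.0352,-0.0144,0,0,0.05, 0.0352,-0.0144,0,0,0.05, 0.0352,-0.0144,0,0,0.05, 0.0352,-0.0144,0,0,0.05, 0.0352,-0.0144,0,0,0.05, 0.0352,-0.0144,0,0,0.05, 0,0,0,0,0.05]' && python3 -m handwheel '[0,0,0,-0.1363,0.05, 0,0,0,-0.1363,0.05, 0,0,0,-0.1363,0.05, 0,0,0,-0.1363,0.05, 0,0,0,-0.1363,0.05, 0,0,0,-0.1363,0.05, 0,0,0,-0.1363,0.05, 0,0,0,-0.1363,0.05, 0,0,0,-0.1363,0.05, 0,0,0,-0.1363,0.05, 0,0,0,-0.1363,0.05, 0,0,0,0,0.05]' && python3 go.py .2956 .3496 .02 175.4
```

```text
clock: 5.95
eef_pos: [0.2916, 0.3536, 0.1511]
orientation: [-3.138, -0.003, 1.57]
wrist_force: [-0.1, 0.1, 0.3]
grip_width: 0.0632
gripper_force: 29.9
clock: 7.15
eef_pos: [0.2951, 0.3486, 0.1509]
orientation: [-3.141, -0.001, 3.064]
wrist_force: [0.4, -0.0, -0.9]
grip_width: 0.0635
gripper_force: 29.9
tool shift mm [ -0.4   1.  130.9] turn rad 0.003 | yaw 175.6 pos [0.2951 0.3486 0.1509] tilt [-3.141e+00 -1.000e-03] F [ 0.4 -0.  -0.9] g 0.0635 29.9 t 7.2
joints [ 0.36  0.27 -1.44  1.93  0.29  1.19  0.31]
```

```bash
python3 -m handwheel '[0,0.001,0.035,0,0.05, 0,0,0.035,0,0.05, 0,0,0.035,0,0.05, 0,0,0.02,0,0.05, 0,0,0.01,0,0.05, 0,0,0,0,0.05]' && python3 -m handwheel '[-0.005,0,0,0,0.05, -0.005,0,0,0,0.05, 0,0,0,0,0.05]'  && python3 -m handwheel '[-0.003,0,0,0,0.05, 0,0,0,0,0.05]' && python3 -m handwheel '[-0.003,0,0,0,0.05, 0,0,0,0,0.05]'; python3 -c "
from h import *
im,d=camera('top'); save('st',im,(150,150,290,300),4)"
```

```text
clock: 7.75
eef_pos: [0.2945, 0.35, 0.0178]
orientation: [-3.138, -0.001, 3.059]
wrist_force: [-8.8, -8.8, 28.3]
grip_width: 0.0519
gripper_force: 21.6
clock: 8.05
eef_pos: [0.3048, 0.3512, 0.0183]
orientation: [3.14, -0.0, 3.059]
wrist_force: [-5.7, 0.1, 19.3]
grip_width: 0.0506
gripper_force: 17.7
clock: 8.25
eef_pos: [0.3074, 0.3511, 0.0183]
orientation: [3.14, -0.001, 3.059]
wrist_force: [-7.7, 0.9, 18.8]
grip_width: 0.0504
gripper_force: 17.3
clock: 8.45
eef_pos: [0.3103, 0.3509, 0.0183]
orientation: [3.14, -0.001, 3.06]
wrist_force: [-7.8, -0.1, 19.3]
grip_width: 0.0501
gripper_force: 17.5
```

View pics/st.png

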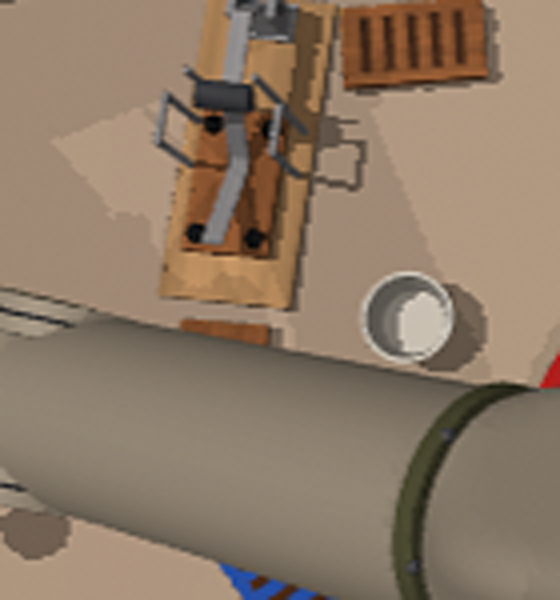

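```bash
python3 -m handwheel '[0,0,-0.02,0,0.05, 0,0,-0.02,0,0.087, 0,0,0,0,0.087, 0,0,0,0,0.087, 0,0,0,0,0.087]'
python3 - <<'E'
from h import *
im,d=camera("top"); hsv=cv2.cvtColor(im,cv2.COLOR_RGB2HSV); m=cv2.inRange(hsv,(5,110,60),(16,255,230)); m[:227]=0;m[:,:190]=0;m[:,222:]=0;m[260:]=0
v,u=np.nonzero(m); P=ray("top",np.c_[u,v],.018)[:,:2]; print(len(u),P.min(0),P.max(0)); R,r=cv2.minAreaRect((P*1000).astype(np.float32)),0; print(R)
w,_=camera("wrist"); save("w1",w,None,1.2)
E
python3 go.py .3 .35 .006 175.4
```

```text
clock: 9.0
eef_pos: [0.3113, 0.3485, 0.0562]
orientation: [-3.141, -0.0, 3.06]
wrist_force: [0.7, 0.5, -0.2]
grip_width: 0.0744
gripper_force: 0.0
159 [0.35659599 0.30620693] [0.3857824  0.36933598]
((371.5769958496094, 338.0108642578125), (64.2221450805664, 27.06378173828125), 86.5409164428711)
tool shift mm [11.1  0.4 50.2] turn rad 0.000 | yaw 175.4 pos [0.3111 0.3487 0.0562] tilt [-3.141e+00 -1.000e-03] F [ 0.4 -0.1 -0.4] g 0.0816 0.0 t 9.1
joints [ 0.14  0.43 -1.23  2.    0.48  1.04  0.18]
```

View pics/w1.png

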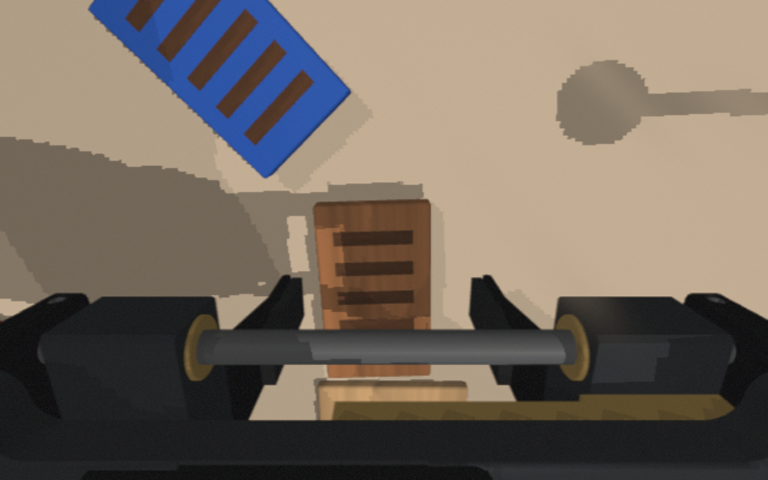

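```bash
python3 -m handwheel '[0.022,0.004,0,0,0.087, 0,0,0.03,0,0.087, 0,0,0.021,0,0.087, 0,0,0,0,0.05, 0,0,0,0,0.05, 0,0,0,0,0.05, 0,0,0,0,0.05, 0,0,0,0,0.05, 0,0,-0.002,0,0.05]' && python3 -m handwheel '[-0.005,0,0,0,0.05, -0.005,0,0,0,0.05, -0.002,0,0,0,0.05, 0,0,0,0,0.05]'  && python3 -m handwheel '[-0.003,0,0,0,0.05, 0,0,0,0,0.05]' && python3 -m handwheel '[-0.003,0,0,0,0.05, 0,0,0,0,0.05]'
```

```text
clock: 10.0
eef_pos: [0.2898, 0.3548, 0.0079]
orientation: [3.142, 0.0, 3.062]
wrist_force: [-0.1, 1.0, 0.4]
grip_width: 0.0518
gripper_force: 0.0
clock: 10.4
eef_pos: [0.3022, 0.3538, 0.0078]
orientation: [3.142, -0.0, 3.061]
wrist_force: [-0.1, 1.1, -0.8]
grip_width: 0.0499
gripper_force: 0.0
clock: 10.6
eef_pos: [0.305, 0.3536, 0.0078]
orientation: [-3.142, 0.0, 3.062]
wrist_force: [-0.5, -0.6, -0.6]
grip_width: 0.0502
gripper_force: 0.0
clock: 10.8
eef_pos: [0.3079, 0.3533, 0.0078]
orientation: [-3.142, 0.0, 3.062]
wrist_force: [-0.3, -0.5, 0.3]
grip_width: 0.0503
gripper_force: 0.1
```

```bash
python3 -m handwheel '[0,0,0,0,0.087, 0,0,0,0,0.087, 0,0,0,0,0.087, 0.0,0,-0.04,0,0.087, 0,0,-0.04,0,0.087, 0,0,-0.03,0,0.087, 0,0,0,0,0.087]'
cat > wr.py <<'E'
from find import *
par=K("wrist"); im,d=camera("wrist")
P=cloud("wrist",d,par); hsv=cv2.cvtColor(im,cv2.COLOR_RGB2HSV)
m=((hsv[...,0]>=3)&(hsv[...,0]<=16)&(hsv[...,1]>110)).astype(np.uint8)
n,L,st,c=cv2.connectedComponentsWithStats(cv2.morphologyEx(m,cv2.MORPH_CLOSE,np.ones((5,5))))
for i in range(1,n):
    if st[i,4]<800: continue
    q=P[(L==i)&(d>0)]; zt=np.percentile(q[:,2],[50,95]); q=q[abs(q[:,2]-zt[0])<.008]
    if len(q)<50: continue
    r=cv2.minAreaRect((q[:,:2]*1000).astype(np.float32)); print(st[i],"z",zt.round(3),"c",np.round(r[0],0),np.round(r[1],0),round(r[2],1))
import sys
if len(sys.argv)>1: save(sys.argv[1],im)
E
python3 wr.py w2; python3 go.py .3 .35 .006 175.4
```

```text
clock: 11.5
eef_pos: [0.3088, 0.3551, 0.1211]
orientation: [3.138, 0.004, 3.062]
wrist_force: [-0.7, -1.0, -1.1]
grip_width: 0.0866
gripper_force: 0.0
[ 267  186  116   89 5867] z [0.022 0.025] c [362. 353.] [63. 98.] 52.7
[ 271  304   96   46 2883] z [0.012 0.028] c [458. 340.] [97. 58.] 85.4
tool shift mm [  8.2  -4.7 113.2] turn rad 0.000 | yaw 175.4 pos [0.3086 0.354  0.1192] tilt [3.14e+00 3.00e-03] F [ 0.  -0.5 -0.5] g 0.0863 0.0 t 11.6
joints [ 0.24  0.34 -1.33  1.94  0.36  1.14  0.26]
```

View pics/w2.png

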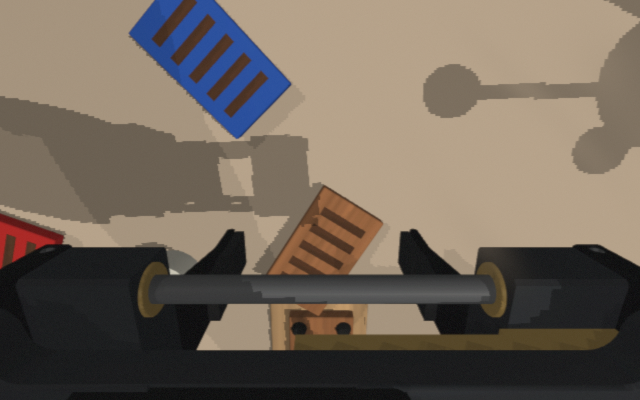

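Run:
```python
from h import *
im,d=camera("wrist"); P=cloud("wrist",d)
for uv in [(322,188),(379,221),(270,272),(345,265),(318,308),(330,200),(300,265)]: print(uv,ray("wrist",[uv],.02)[0,:2].round(3),P[uv[1],uv[0]].round(3))
```

```text
(322, 188) [0.303 0.354] [ 0.309  0.354 -0.   ]
(379, 221) [0.337 0.402] [0.338 0.402 0.018]
(270, 272) [0.38  0.299] [0.378 0.3   0.023]
(345, 265) [0.378 0.369] [0.377 0.369 0.022]
(318, 308) [0.422 0.341] [0.418 0.341 0.026]
(330, 200) [0.314 0.36 ] [0.315 0.36  0.017]
(300, 265) [0.375 0.328] [0.373 0.328 0.023]
```

```bash
python3 go.py .330 .371 .005 144.5; python3 -m handwheel '[0,0,0,0.135,0.087, 0,0,0,0.135,0.087, 0,0,0,0.135,0.087, 0,0,0,0.135,0.087, 0,0,0,0,0.087]'; python3 go.py .330 .371 .005 144.5
```

```text
tool shift mm [-20.4  19.5 112.9] turn rad 0.539 | yaw 175.4 pos [0.3081 0.3532 0.1179] tilt [-3.142e+00  1.000e-03] F [-0.2 -0.6 -0.6] g 0.0864 0.0 t 11.6
joints [ 0.24  0.34 -1.33  1.94  0.37  1.14  0.26]
clock: 12.1
eef_pos: [0.3072, 0.3528, 0.1167]
orientation: [-3.14, 0.0, 2.52]
wrist_force: [-0.3, 0.2, 0.5]
grip_width: 0.0869
gripper_force: 0.0
tool shift mm [ -8.   28.1 111.7] turn rad -0.002 | yaw 144.4 pos [0.3072 0.3528 0.1167] tilt [-3.14  0.  ] F [-0.3  0.2  0.5] g 0.0869 0.0 t 12.1
joints [ 0.16  0.27 -1.21  1.94  0.29  1.12 -0.22]
```

```bash
python3 -m handwheel '[-0.004,0.014,0.02,0,0.087, -0.004,0.014,0.02,0,0.087, 0,0,0.03,0,0.087, 0,0,0.025,0,0.087, 0,0,0.017,0,0.087, 0,0,0,0,0.05, 0,0,0,0,0.05, 0,0,0,0,0.05, 0,0,0,0,0.05, 0,0,0,0,0.05, 0,0,-0.01,0,0.05, 0,0,-0.01,0,0.05, 0,0,-0.005,0,0.05]' && python3 -m handwheel '[0.011,-0.023,0,0,0.05, 0.011,-0.0235,0,0,0.05, 0,0,0,-0.135,0.05, 0,0,0,-0.135,0.05, 0,0,0,-0.135,0.05, 0,0,0,-0.135,0.05, 0,0,0,0,0.05, 0,0,0,0,0.05]'; python3 wr.py; python3 go.py .285 .346 .005 175.4
python3 - <<'E'
from h import *
im,d=camera("wrist"); P=cloud("wrist",d); np.save("P.npy",P)
for v in range(150,310,12): print(v,P[v,300].round(3),P[v,320].round(3),P[v,340].round(3))
E
```

```text
clock: 13.4
eef_pos: [0.3308, 0.3719, 0.0322]
orientation: [3.14, 0.001, 2.522]
wrist_force: [-0.3, 0.5, -1.4]
grip_width: 0.0638
gripper_force: 29.9
clock: 14.2
eef_pos: [0.2856, 0.3464, 0.031]
orientation: [3.142, -0.0, 3.058]
wrist_force: [0.1, -0.0, -1.1]
grip_width: 0.0637
gripper_force: 29.9
[  91    0   63   70 1308] z [0.019 0.02 ] c [167. 257.] [ 9. 43.] 40.1
[ 121   24   62   73 1227] z [0.019 0.02 ] c [181. 268.] [ 8. 43.] 39.5
[ 149   53   61   69 1133] z [0.019 0.02 ] c [195. 279.] [ 7. 43.] 39.2
[ 175   81   61   65 1036] z [0.019 0.02 ] c [209. 291.] [ 7. 43.] 38.9
[201 107  61  62 959] z [0.019 0.02 ] c [223. 302.] [ 7. 43.] 38.8
[ 261  230  123   45 5305] z [0.044 0.046] c [284. 347.] [65. 22.] 86.6
[ 266  304  115   31 3435] z [0.047 0.048] c [322. 344.] [63. 19.] 86.8
tool shift mm [ 0.5 -0.5 26. ] turn rad -0.003 | yaw 175.2 pos [0.2856 0.3464 0.031 ] tilt [-3.142  0.   ] F [-0.2  0.  -1.4] g 0.0634 29.9 t 14.2
joints [ 0.12  0.45 -1.24  2.06  0.52  0.99  0.1 ]
150 [0.235 0.338 0.   ] [0.236 0.35  0.001] [0.237 0.362 0.001]
162 [0.243 0.337 0.002] [0.244 0.349 0.   ] [ 0.245  0.361 -0.   ]
174 [0.25  0.336 0.002] [0.251 0.348 0.001] [0.252 0.361 0.001]
186 [0.258 0.335 0.001] [0.259 0.348 0.002] [0.26  0.36  0.001]
198 [0.266 0.334 0.001] [0.267 0.347 0.001] [ 0.268  0.36  -0.   ]
210 [0.274 0.334 0.001] [0.275 0.346 0.002] [0.276 0.359 0.001]
222 [0.282 0.333 0.001] [0.283 0.346 0.001] [0.284 0.359 0.002]
234 [0.273 0.336 0.04 ] [0.274 0.347 0.041] [0.275 0.357 0.041]
246 [0.279 0.336 0.043] [0.279 0.346 0.044] [0.28  0.357 0.044]
258 [0.286 0.335 0.043] [0.286 0.346 0.044] [0.286 0.356 0.045]
270 [0.292 0.335 0.044] [0.293 0.345 0.044] [0.294 0.356 0.045]
282 [0.253 0.344 0.118] [0.253 0.349 0.118] [0.254 0.354 0.117]
294 [0.255 0.343 0.119] [0.256 0.349 0.12 ] [0.257 0.354 0.119]
306 [0.313 0.333 0.046] [0.315 0.343 0.045] [0.315 0.354 0.046]
```

```bash
python3 -m handwheel '[0,0,0.015,0,0.05, 0,0,0.01,0,0.05, 0,0,0,0,0.087, 0,0,0,0,0.087, 0,0,0,0,0.087, 0,0,0,0,0.05, 0,0,0,0,0.05, 0,0,0,0,0.05, 0,0,0,0,0.05, 0,0,0,0,0.05]' && python3 -m handwheel '[-0.006,0,0,0,0.05, -0.005,0,0,0,0.05, 0,0,0,0,0.05]'  && python3 -m handwheel '[-0.003,0,0,0,0.05, 0,0,0,0,0.05]' && python3 -m handwheel '[-0.003,0,0,0,0.05, 0,0,0,0,0.05]'
```

```text
clock: 15.3
eef_pos: [0.2856, 0.3465, 0.0059]
orientation: [-3.142, 0.0, 3.062]
wrist_force: [-0.2, 0.6, 1.3]
grip_width: 0.0637
gripper_force: 29.9
clock: 15.6
eef_pos: [0.2976, 0.3456, 0.0059]
orientation: [3.141, 0.0, 3.061]
wrist_force: [1.3, -0.5, 1.7]
grip_width: 0.0638
gripper_force: 29.9
clock: 15.8
eef_pos: [0.2998, 0.3454, 0.0059]
orientation: [3.141, 0.0, 3.062]
wrist_force: [1.2, -0.1, 1.3]
grip_width: 0.0639
gripper_force: 30.0
clock: 16.0
eef_pos: [0.3015, 0.3454, 0.0058]
orientation: [-3.142, -0.002, 3.062]
wrist_force: [-4.8, -0.2, 5.4]
grip_width: 0.0635
gripper_force: 29.9
```

```bash
python3 -m handwheel '[-0.002,0,0,0,0.05, 0,0,0,0,0.05]' && python3 -m handwheel '[-0.0005,0,-0.004,0,0.05, -0.001,0,-0.004,0,0.05, 0,0,0,0,0.05]' && python3 -m handwheel '[-0.001,0,-0.004,0,0.05, -0.001,0,-0.004,0,0.05, 0,0,0,0,0.05]'; python3 wr.py
```

```text
clock: 16.2
eef_pos: [0.3016, 0.3454, 0.0058]
orientation: [-3.141, -0.004, 3.063]
wrist_force: [-14.0, -0.8, 11.7]
grip_width: 0.0636
gripper_force: 29.9
clock: 16.5
eef_pos: [0.3032, 0.3456, 0.0136]
orientation: [3.141, -0.004, 3.064]
wrist_force: [-10.4, 3.9, -0.8]
grip_width: 0.0644
gripper_force: 30.0
clock: 16.8
eef_pos: [0.3056, 0.3455, 0.0217]
orientation: [3.141, -0.003, 3.064]
wrist_force: [-9.8, 3.7, -0.1]
grip_width: 0.0634
gripper_force: 30.0
[ 100    0   54   52 1026] z [0.019 0.02 ] c [185. 264.] [ 8. 32.] 38.0
[ 132    0   67   81 1453] z [0.019 0.02 ] c [195. 280.] [ 8. 43.] 39.6
[ 161   33   67   75 1329] z [0.019 0.02 ] c [209. 290.] [ 8. 43.] 38.9
[ 189   64   67   70 1217] z [0.019 0.02 ] c [223. 302.] [ 7. 43.] 39.0
[ 260  227  124   48 5641] z [0.034 0.036] c [304. 346.] [65. 26.] 85.3
[ 268  304  109   31 3314] z [0.027 0.03 ] c [350. 343.] [63. 25.] 85.1
```

```bash
python3 -m handwheel '[-0.002,0,-0.006,0,0.05, -0.002,0,-0.006,0,0.05, -0.002,0,-0.006,0,0.05, -0.004,0,-0.0075,0,0.05, -0.004,0,-0.0075,0,0.05, -0.004,0,-0.0075,0,0.05, 0,0,0,0,0.05]' && python3 wr.py && python3 -m handwheel '[-0.0055,0,-0.0062,0,0.05, -0.0056,0,-0.0062,0,0.05, -0.006,0,-0.0062,0,0.05, -0.007,0,-0.0045,0,0.05, -0.007,0,-0.0045,0,0.05, -0.007,0,-0.0045,0,0.05, 0,0,0,0,0.05]' && python3 -m handwheel '[-0.008,0,-0.0025,0,0.05, -0.008,0,-0.0025,0,0.05, -0.008,0,-0.0025,0,0.05, -0.008,0,-0.001,0,0.05, -0.009,0,-0.0005,0,0.05, 0,0,0,0,0.05]' ; python3 wr.py w3
```

```text
clock: 17.55
eef_pos: [0.3272, 0.3435, 0.0633]
orientation: [3.141, 0.001, 3.061]
wrist_force: [-0.5, 0.5, -1.8]
grip_width: 0.0639
gripper_force: 30.0
[189   6  56  63 896] z [0.019 0.02 ] c [209. 291.] [ 8. 42.] 38.9
[212  31  55  60 833] z [0.019 0.02 ] c [223. 302.] [ 7. 42.] 38.7
[ 259  226  126   49 5835] z [0.076 0.079] c [326. 344.] [65. 29.] 85.4
[ 270  304  123   31 3668] z [0.058 0.064] c [380. 339.] [64. 31.] 86.2
clock: 18.3
eef_pos: [0.3577, 0.3414, 0.0946]
orientation: [-3.14, -0.01, 3.066]
wrist_force: [-27.3, -2.1, 13.7]
grip_width: 0.0639
gripper_force: 30.0
clock: 18.9
eef_pos: [0.4002, 0.339, 0.105]
orientation: [-3.141, -0.007, 3.066]
wrist_force: [-25.1, -4.8, 27.0]
grip_width: 0.0623
gripper_force: 30.1
[  250   184   146    91 11161] z [0.128 0.139] c [372. 342.] [64. 29.] 86.0
[285 304  35  31 821] z [0.021 0.022] c [514. 316.] [22. 34.] 85.3
[336 304  37  31 928] z [0.021 0.022] c [517. 356.] [26. 34.] 85.2
```

View pics/w3.png

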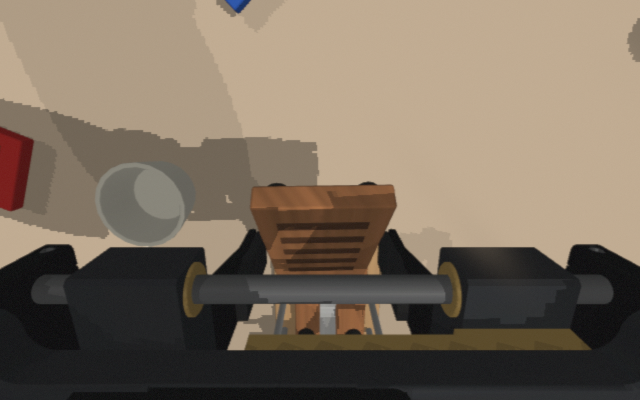

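Run:
```python
from h import *
im,d=camera("wrist"); P=cloud("wrist",d)
for v in range(180,320,8): print(v,P[v,300].round(3),P[v,345].round(3))
im,d=camera("scene"); k,R,t=K("scene"); p=k@(R@np.array([.4,.34,.09])+t); u,v=(p[:2]/p[2]).astype(int)
save("s3",im,(u-70,v-70,u+70,v+60),4.5)
```

```text
180 [0.387 0.321 0.001] [ 0.39  0.36 -0.  ]
188 [0.358 0.333 0.132] [0.359 0.353 0.132]
196 [0.36  0.333 0.136] [0.362 0.352 0.135]
204 [0.363 0.333 0.138] [0.365 0.352 0.138]
212 [0.367 0.332 0.137] [0.37  0.352 0.135]
220 [0.373 0.331 0.132] [0.376 0.352 0.129]
228 [0.38  0.33  0.125] [0.382 0.352 0.124]
236 [0.388 0.329 0.116] [0.39  0.352 0.116]
244 [0.396 0.328 0.11 ] [0.398 0.352 0.108]
252 [0.405 0.326 0.101] [0.407 0.352 0.1  ]
260 [0.415 0.325 0.091] [0.418 0.352 0.089]
268 [0.427 0.323 0.08 ] [0.432 0.353 0.076]
276 [0.367 0.336 0.19 ] [0.369 0.348 0.189]
284 [0.368 0.336 0.192] [0.369 0.348 0.193]
292 [0.37  0.336 0.193] [0.371 0.348 0.193]
300 [0.373 0.335 0.192] [0.374 0.348 0.192]
308 [0.502 0.312 0.021] [0.505 0.352 0.02 ]
316 [0.51  0.311 0.021] [0.513 0.352 0.021]
```

View pics/s3.png

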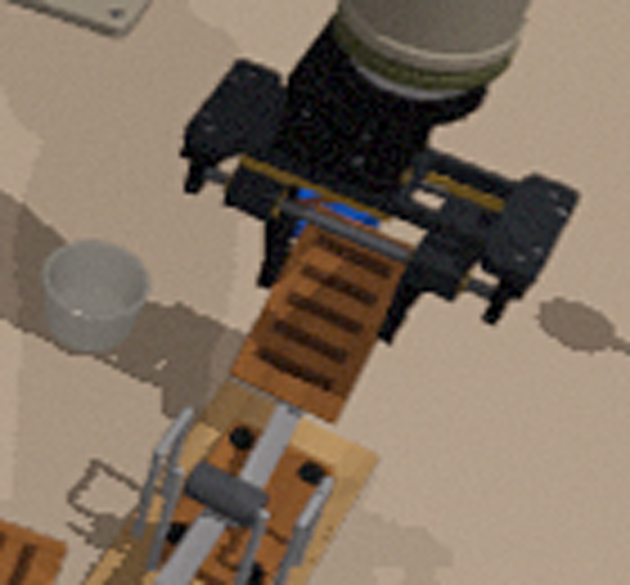

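```bash
python3 -m handwheel '[0.02,0,-0.005,0,0.05, 0.03,0,-0.02,0,0.05, 0.03,0,-0.03,0,0.05, 0,0,-0.04,0,0.05, 0,0,0,0,0.05]' && python3 -m handwheel '[0,0,0,-0.131,0.05, 0,0,0,-0.131,0.05, 0,0,0,-0.131,0.05, 0,0,0,-0.131,0.05, 0,0,0,-0.131,0.05, 0,0,0,-0.131,0.05, 0,0,0,-0.131,0.05, 0,0,0,-0.131,0.05, 0,0,0,-0.131,0.05, 0,0,0,-0.131,0.05, 0,0,0,-0.131,0.05, 0,0,0,-0.131,0.05, 0,0,0,0,0.05]'; python3 go.py .5157 .18 .2 265.4
python3 - <<'E'
from h import *
im,d=camera("top"); P=cloud("top",d); save("t4",im,(170,120,300,235),5)
im,d=camera("wrist"); P=cloud("wrist",d)
for v in range(180,280,8): print(v,P[v,300].round(3),P[v,345].round(3))
E
```

```text
clock: 19.55
eef_pos: [0.326, 0.3455, 0.2027]
orientation: [3.138, 0.006, 3.063]
wrist_force: [0.2, 0.2, -1.2]
grip_width: 0.0625
gripper_force: 30.0
clock: 20.85
eef_pos: [0.3254, 0.3431, 0.1982]
orientation: [3.141, -0.0, -1.647]
wrist_force: [0.1, -0.4, -1.8]
grip_width: 0.0626
gripper_force: 30.0
tool shift mm [ 148.  -202.2   -1.8] turn rad 0.004 | yaw -94.4 pos [0.3254 0.3431 0.1982] tilt [ 3.141 -0.   ] F [ 0.1 -0.4 -1.8] g 0.0626 30.0 t 20.9
joints [ 0.42  0.26 -1.45  1.83  0.27  1.29  1.96]
180 [0.352 0.355 0.   ] [0.299 0.359 0.001]
188 [0.332 0.301 0.225] [0.312 0.303 0.225]
196 [0.332 0.304 0.227] [0.312 0.306 0.227]
204 [0.332 0.306 0.233] [0.313 0.308 0.231]
212 [0.332 0.31  0.23 ] [0.313 0.312 0.229]
220 [0.333 0.316 0.224] [0.313 0.318 0.224]
228 [0.334 0.323 0.219] [0.313 0.325 0.218]
236 [0.336 0.331 0.211] [0.313 0.334 0.208]
244 [0.337 0.339 0.202] [0.313 0.342 0.202]
252 [0.339 0.348 0.194] [0.313 0.351 0.194]
260 [0.34  0.359 0.184] [0.312 0.362 0.182]
268 [0.342 0.371 0.173] [0.312 0.375 0.17 ]
276 [0.329 0.311 0.282] [0.316 0.312 0.282]
```

View pics/t4.png

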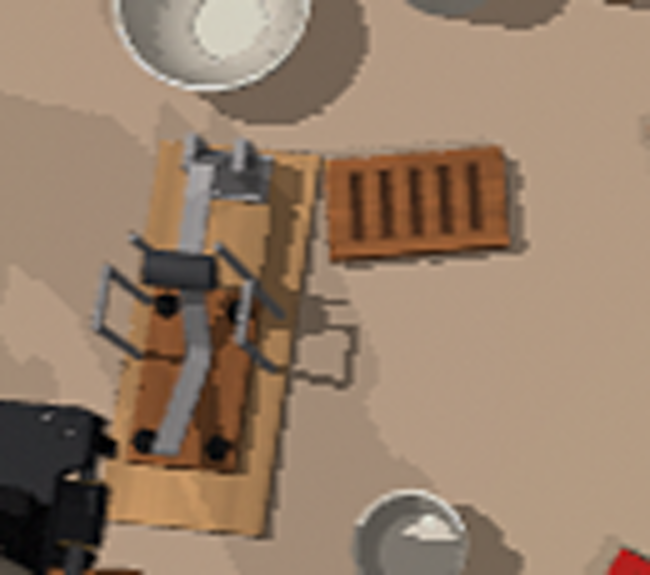

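```bash
python3 go.py .511 .234 .063 265.4; python3 -m handwheel '[0.016,-0.032,0,0,0.05, 0.016,-0.032,0,0,0.05, 0.016,-0.032,0,0,0.05, 0.016,-0.032,0,0,0.05, 0.016,-0.032,0,0,0.05, 0.0145,-0.033,0,0,0.05, 0,0,0,0,0.05]'; python3 go.py .511 .234 .063 265.4
```

```text
tool shift mm [  93.5 -194.1  135.3] turn rad -0.002 | yaw -94.7 pos [0.3253 0.3432 0.1983] tilt [ 3.141 -0.   ] F [ 0.3  0.1 -0.8] g 0.0625 30.0 t 20.9
joints [ 0.42  0.26 -1.45  1.83  0.27  1.29  1.95]
clock: 21.65
eef_pos: [0.5143, 0.2299, 0.1973]
orientation: [3.141, -0.0, -1.66]
wrist_force: [-0.5, -0.3, -1.7]
grip_width: 0.0628
gripper_force: 30.0
tool shift mm [ -3.8   3.6 134.3] turn rad -0.009 | yaw -95.1 pos [0.5143 0.2299 0.1973] tilt [ 3.141 -0.   ] F [-0.5 -0.3 -1.7] g 0.0628 30.0 t 21.6
joints [ 0.46  0.49 -1.24  1.62  0.47  1.38  2.21]
```

```bash
python3 -m handwheel '[0,0.002,0.035,0,0.05, 0,0.001,0.035,0,0.05, 0,0,0.035,0,0.05, 0,0,0.02,0,0.05, 0,0,0.007,0,0.05, 0,0,0,0,0.05]' && python3 -m handwheel '[-0.005,0,0,0,0.05, -0.003,0,0,0,0.05, 0,0,0,0,0.05]' && python3 -m handwheel '[-0.003,0,0,0,0.05, -0.002,0,0,0,0.05, 0,0,0,0,0.05]' && python3 -m handwheel '[-0.003,0,0,0,0.05, -0.002,0,0,0,0.05, 0,0,0,0,0.05]'
```

```text
clock: 22.25
eef_pos: [0.5066, 0.2343, 0.066]
orientation: [3.14, -0.0, -1.651]
wrist_force: [0.2, 0.3, -0.8]
grip_width: 0.0628
gripper_force: 30.0
clock: 22.55
eef_pos: [0.508, 0.2433, 0.0675]
orientation: [-3.14, 0.001, -1.649]
wrist_force: [-0.4, 0.5, -1.0]
grip_width: 0.063
gripper_force: 30.0
clock: 22.85
eef_pos: [0.5081, 0.2475, 0.0666]
orientation: [-3.141, -0.0, -1.649]
wrist_force: [0.2, -0.2, -1.0]
grip_width: 0.0624
gripper_force: 30.0
clock: 23.15
eef_pos: [0.5085, 0.2522, 0.0663]
orientation: [-3.142, -0.0, -1.649]
wrist_force: [0.9, -2.3, -1.3]
grip_width: 0.0628
gripper_force: 30.0
```

```bash
python3 -m handwheel '[-0.004,0,-0.001,0,0.05, -0.004,0,-0.002,0,0.05, 0,0,0,0,0.05]' && python3 -m handwheel '[-0.004,0,-0.003,0,0.05, -0.004,0,-0.003,0,0.05, 0,0,0,0,0.05]' && python3 -c "
from h import *
im,d=camera('wrist'); P=cloud('wrist',d)
for v in range(180,280,12): print(v,P[v,300].round(3),P[v,345].round(3))"
```

```text
clock: 23.45
eef_pos: [0.5091, 0.2612, 0.0699]
orientation: [-3.141, 0.001, -1.648]
wrist_force: [0.2, -1.2, 0.0]
grip_width: 0.0624
gripper_force: 30.0
clock: 23.75
eef_pos: [0.5096, 0.2692, 0.076]
orientation: [-3.141, 0.001, -1.648]
wrist_force: [-0.2, -2.5, -0.9]
grip_width: 0.0625
gripper_force: 29.9
180 [0.525 0.249 0.001] [0.491 0.252 0.   ]
192 [0.526 0.259 0.001] [ 0.491  0.262 -0.001]
204 [0.527 0.269 0.   ] [0.492 0.271 0.001]
216 [0.517 0.236 0.112] [0.498 0.237 0.114]
228 [0.517 0.24  0.115] [0.498 0.242 0.115]
240 [0.517 0.245 0.118] [0.498 0.246 0.117]
252 [0.53  0.304 0.012] [0.494 0.307 0.013]
264 [0.529 0.308 0.025] [0.497 0.294 0.053]
276 [0.514 0.236 0.159] [0.501 0.237 0.16 ]
```

```bash
python3 -m handwheel '[-0.005,0,-0.002,0,0.05, -0.005,0,-0.002,0,0.05, -0.004,0,-0.001,0,0.05, 0,0,0,0,0.05]' && python3 -m handwheel '[-0.005,0,-0.0005,0,0.05, -0.005,0,0,0,0.05, 0,0,0,0,0.05]'
cat > prof.py <<'E'
from h import *
im,d=camera('wrist'); P=cloud('wrist',d)
for v in range(184,284,8): print(v,P[v,300].round(3),P[v,345].round(3))
E
python3 prof.py; python3 go.py .5 .2 .2 265.4
```

```text
clock: 24.2
eef_pos: [0.5107, 0.2831, 0.0807]
orientation: [-3.141, 0.001, -1.648]
wrist_force: [-0.1, -1.9, -0.6]
grip_width: 0.0618
gripper_force: 29.8
clock: 24.5
eef_pos: [0.5114, 0.2935, 0.0811]
orientation: [-3.141, 0.002, -1.648]
wrist_force: [-0.1, 0.3, -0.8]
grip_width: 0.0569
gripper_force: 30.9
184 [ 0.528  0.278 -0.   ] [0.494 0.274 0.027]
192 [0.525 0.276 0.031] [0.494 0.277 0.034]
200 [0.524 0.275 0.051] [0.496 0.276 0.055]
208 [0.523 0.274 0.071] [0.497 0.275 0.073]
216 [0.522 0.273 0.086] [0.498 0.273 0.088]
224 [0.521 0.272 0.099] [0.499 0.273 0.101]
232 [0.52  0.271 0.11 ] [0.5   0.271 0.113]
240 [0.519 0.271 0.119] [0.5   0.271 0.121]
248 [0.519 0.272 0.124] [0.5   0.275 0.122]
256 [0.519 0.276 0.124] [0.501 0.278 0.124]
264 [0.52  0.28  0.124] [0.501 0.282 0.123]
272 [0.529 0.327 0.051] [0.497 0.347 0.022]
280 [0.515 0.26  0.167] [0.503 0.261 0.167]
tool shift mm [  93.8    4.1 -118.9] turn rad 0.003 | yaw -94.4 pos [0.5114 0.2932 0.0811] tilt [-3.141e+00  1.000e-03] F [-0.5 -0.   0.2] g 0.0566 0.0 t 24.6
joints [ 0.24  0.65 -1.11  1.68  0.61  1.21  2.04]
```

```bash
python3 -m handwheel '[0,0,0,0,0.085, 0,0,0,0,0.085, 0,0,0,0,0.085, 0.008,0,-0.008,0,0.085, 0.0075,0,-0.009,0,0.085, 0,0,0,0,0.085]' && python3 prof.py && python3 -m handwheel '[0,0,0,0,0.04, 0,0,0,0,0.04, 0,0,0,0,0.04, 0,0,0,0,0.04, 0,0,0,0,0.04]'
```

```text
clock: 25.15
eef_pos: [0.5114, 0.2755, 0.0995]
orientation: [-3.14, 0.0, -1.651]
wrist_force: [-0.3, -0.1, 0.3]
grip_width: 0.0841
gripper_force: 0.0
184 [0.527 0.261 0.019] [0.492 0.263 0.019]
192 [0.53  0.273 0.   ] [0.491 0.276 0.   ]
200 [0.531 0.28  0.   ] [0.492 0.283 0.001]
208 [0.531 0.285 0.007] [0.493 0.288 0.007]
216 [0.531 0.291 0.009] [0.493 0.295 0.007]
224 [0.505 0.195 0.262] [0.494 0.302 0.008]
232 [0.532 0.305 0.012] [0.494 0.308 0.012]
240 [0.532 0.308 0.022] [0.496 0.295 0.054]
248 [0.532 0.313 0.026] [0.497 0.294 0.069]
256 [0.534 0.323 0.02 ] [0.498 0.293 0.081]
264 [0.526 0.292 0.089] [0.499 0.295 0.087]
272 [0.535 0.338 0.021] [0.497 0.338 0.026]
280 [0.515 0.243 0.185] [0.502 0.244 0.186]
clock: 25.7
eef_pos: [0.5102, 0.2767, 0.0978]
orientation: [3.141, -0.0, -1.649]
wrist_force: [-0.8, 0.1, 0.1]
grip_width: 0.0524
gripper_force: 0.0
```

```bash
python3 -m handwheel '[0.01,0,-0.03,0,0.087, 0.02,0,-0.03,0,0.087, 0.02,0,-0.02,0,0.087, 0.02,0,0,0,0.087, 0,0,0,0,0.087]'; python3 wr.py w5;python3 prof.py
```

```text
clock: 26.2
eef_pos: [0.5057, 0.2041, 0.1781]
orientation: [-3.141, -0.002, -1.653]
wrist_force: [0.0, 0.1, -0.6]
grip_width: 0.0835
gripper_force: 0.0
[ 126    0   87   50 2910] z [0.019 0.02 ] c [631.  40.] [64. 43.] 16.7
[ 434    0   75   66 1293] z [0.019 0.02 ] c [357.  82.] [29. 67.] 55.5
[   0   43   80   84 5112] z [0.047 0.069] c [755.  95.] [68. 30.] 82.2
[ 289  131   65  103 6068] z [0.019 0.02 ] c [506. 213.] [110.  63.] 88.0
[ 188  134   84  113 5983] z [0.019 0.02 ] c [603. 211.] [ 63. 109.] 5.7
[ 307  244   93   31 2282] z [0.01  0.022] c [474. 301.] [ 35. 107.] 75.6
184 [0.528 0.213 0.019] [0.481 0.217 0.018]
192 [0.529 0.221 0.019] [0.482 0.225 0.018]
200 [0.53  0.23  0.018] [0.482 0.234 0.019]
208 [0.531 0.239 0.019] [0.483 0.243 0.019]
216 [0.532 0.248 0.019] [0.483 0.252 0.018]
224 [0.533 0.257 0.019] [0.484 0.262 0.017]
232 [0.534 0.267 0.017] [0.484 0.279 0.   ]
240 [0.537 0.285 0.   ] [0.484 0.288 0.002]
248 [0.537 0.291 0.009] [0.485 0.297 0.006]
256 [0.538 0.302 0.008] [0.486 0.305 0.009]
264 [0.534 0.291 0.046] [0.487 0.31  0.019]
272 [0.533 0.29  0.063] [0.488 0.319 0.021]
280 [0.509 0.174 0.264] [0.496 0.175 0.264]
```

View pics/w5.png

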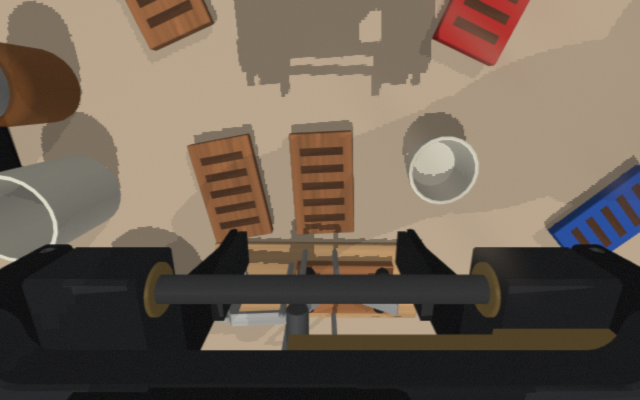

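```bash
python3 go.py .5045 .170 .005 -92
```

```text
tool shift mm [ 36.5  -2.5 172.8] turn rad -0.044 | yaw -94.5 pos [0.5049 0.2066 0.1778] tilt [-3.141 -0.   ] F [-0.5 -0.  -0.3] g 0.0855 0.0 t 26.3
joints [ 0.53  0.47 -1.26  1.69  0.46  1.33  2.25]
```

```bash
python3 -m handwheel '[0.018,-0.001,0,-0.044,0.078, 0.018,-0.001,0.03,0,0.078, 0,0,0.035,0,0.078, 0,0,0.035,0,0.078, 0,0,0.035,0,0.078, 0,0,0.025,0,0.078, 0,0,0.013,0,0.078, 0,0,0,0,0.04, 0,0,0,0,0.04, 0,0,0,0,0.04, 0,0,0,0,0.04, 0,0,0,0,0.04, 0,0,-0.012,0,0.04, 0,0,0,0.044,0.04, 0,0,0,0,0.04]' && python3 -m handwheel '[-0.01,0,0,0,0.04, -0.01,0,0,0,0.04, -0.004,0,0,0,0.04, 0,0,0,0,0.04]' && python3 -m handwheel '[-0.004,0,0,0,0.04, 0,0,0,0,0.04]' && python3 -m handwheel '[-0.004,0,0,0,0.04, 0,0,0,0,0.04]'
```

```text
clock: 27.8
eef_pos: [0.5052, 0.1706, 0.0179]
orientation: [-3.141, -0.0, -1.65]
wrist_force: [-1.1, 0.8, -1.5]
grip_width: 0.0639
gripper_force: 30.0
clock: 28.2
eef_pos: [0.5064, 0.1947, 0.0166]
orientation: [3.141, -0.002, -1.648]
wrist_force: [-0.7, -4.7, 0.1]
grip_width: 0.0638
gripper_force: 30.0
clock: 28.4
eef_pos: [0.506, 0.1953, 0.0157]
orientation: [3.139, -0.007, -1.65]
wrist_force: [-4.0, -13.7, 1.1]
grip_width: 0.0638
gripper_force: 30.0
clock: 28.6
eef_pos: [0.5056, 0.1962, 0.0147]
orientation: [3.137, -0.012, -1.652]
wrist_force: [-6.3, -23.0, 1.2]
grip_width: 0.0638
gripper_force: 30.0
```

```bash
python3 -m handwheel '[0.001,0,-0.003,0,0.04, 0,0,-0.004,0,0.04, 0,0,-0.005,0,0.04, 0,0,-0.005,0,0.04, 0,0,0,0,0.04]' && python3 prof.py && python3 -m handwheel '[-0.001,0,-0.005,0,0.04, -0.001,0,-0.005,0,0.04, -0.001,0,-0.005,0,0.04, -0.002,0,-0.005,0,0.04, 0,0,0,0,0.04]' && python3 prof.py
```

```text
clock: 29.1
eef_pos: [0.5062, 0.1992, 0.0331]
orientation: [3.139, -0.006, -1.649]
wrist_force: [-3.2, -9.7, -0.5]
grip_width: 0.0638
gripper_force: 30.0
184 [0.518 0.171 0.   ] [0.489 0.173 0.   ]
192 [0.519 0.176 0.   ] [0.49  0.178 0.001]
200 [ 0.519  0.182 -0.001] [0.49  0.184 0.001]
208 [0.519 0.186 0.002] [0.49  0.189 0.001]
216 [0.52  0.193 0.   ] [0.501 0.119 0.196]
224 [0.516 0.182 0.041] [0.493 0.184 0.04 ]
232 [0.516 0.183 0.048] [0.494 0.185 0.049]
240 [0.517 0.188 0.048] [0.494 0.19  0.047]
248 [0.517 0.193 0.046] [0.494 0.195 0.046]
256 [0.518 0.198 0.046] [0.494 0.2   0.046]
264 [0.518 0.203 0.044] [0.494 0.205 0.044]
272 [0.519 0.209 0.043] [0.495 0.21  0.044]
280 [0.51  0.167 0.119] [0.498 0.168 0.119]
clock: 29.65
eef_pos: [0.5069, 0.2059, 0.0537]
orientation: [3.14, -0.003, -1.648]
wrist_force: [-1.8, -5.3, -0.5]
grip_width: 0.0636
gripper_force: 30.0
184 [0.521 0.183 0.001] [0.489 0.185 0.001]
192 [0.521 0.189 0.   ] [0.489 0.191 0.001]
200 [0.522 0.195 0.   ] [0.49  0.197 0.001]
208 [0.522 0.201 0.001] [0.49  0.203 0.001]
216 [0.523 0.207 0.   ] [0.49 0.21 0.  ]
224 [0.517 0.187 0.066] [0.494 0.189 0.065]
232 [0.517 0.189 0.072] [0.494 0.191 0.071]
240 [0.517 0.193 0.071] [0.495 0.196 0.07 ]
248 [0.518 0.199 0.068] [0.495 0.201 0.067]
256 [0.519 0.204 0.066] [0.495 0.207 0.065]
264 [0.519 0.211 0.063] [0.495 0.213 0.062]
272 [0.52  0.217 0.061] [0.495 0.22  0.06 ]
280 [0.511 0.173 0.14 ] [0.498 0.174 0.139]
```

```bash
python3 -m handwheel '[-0.003,0,-0.006,0,0.04, -0.003,0,-0.006,0,0.04, -0.005,0,-0.0066,0,0.04, -0.005,0,-0.0066,0,0.04, -0.006,0,-0.0066,0,0.04, 0,0,0,0,0.04]' && python3 -m handwheel '[-0.0065,0,-0.0055,0,0.04, -0.0065,0,-0.0055,0,0.04, -0.007,0,-0.005,0,0.04, 0,0,0,0,0.04]' && python3 prof.py && python3 -m handwheel '[-0.008,0,-0.0035,0,0.04, -0.008,0,-0.0035,0,0.04, -0.008,0,-0.003,0,0.04, 0,0,0,0,0.04]' && python3 prof.py
```

```text
clock: 30.3
eef_pos: [0.5093, 0.23, 0.0867]
orientation: [-3.141, 0.001, -1.648]
wrist_force: [-2.2, -3.7, -0.3]
grip_width: 0.0636
gripper_force: 30.0
clock: 30.7
eef_pos: [0.5112, 0.2503, 0.1028]
orientation: [-3.14, 0.001, -1.648]
wrist_force: [-0.2, -2.7, -0.0]
grip_width: 0.0637
gripper_force: 30.0
184 [0.529 0.24  0.001] [0.491 0.243 0.001]
192 [ 0.53   0.248 -0.002] [0.491 0.251 0.   ]
200 [0.531 0.255 0.   ] [0.492 0.258 0.002]
208 [ 0.532  0.263 -0.001] [0.492 0.265 0.001]
216 [0.532 0.27  0.001] [ 0.493  0.273 -0.   ]
224 [0.533 0.277 0.   ] [ 0.493  0.281 -0.   ]
232 [0.521 0.231 0.123] [0.499 0.233 0.122]
240 [0.521 0.235 0.124] [0.499 0.237 0.124]
248 [0.521 0.238 0.127] [0.499 0.24  0.126]
256 [0.532 0.289 0.038] [0.495 0.307 0.01 ]
264 [0.531 0.29  0.05 ] [0.497 0.294 0.047]
272 [0.531 0.291 0.059] [0.498 0.292 0.061]
280 [0.515 0.217 0.188] [0.502 0.218 0.188]
clock: 31.15
eef_pos: [0.5127, 0.2743, 0.1124]
orientation: [-3.141, 0.001, -1.647]
wrist_force: [0.2, -1.3, 0.1]
grip_width: 0.0638
gripper_force: 30.0
184 [0.532 0.267 0.001] [0.492 0.27  0.001]
192 [0.533 0.274 0.001] [ 0.492  0.278 -0.   ]
200 [0.53  0.27  0.039] [0.495 0.272 0.041]
208 [0.53  0.274 0.045] [0.495 0.277 0.045]
216 [0.526 0.266 0.083] [0.497 0.268 0.083]
224 [0.524 0.26  0.111] [0.499 0.262 0.11 ]
232 [0.522 0.256 0.131] [0.5   0.258 0.131]
240 [0.522 0.258 0.136] [0.501 0.26  0.135]
248 [0.523 0.262 0.136] [0.501 0.264 0.136]
256 [0.523 0.266 0.137] [0.501 0.268 0.136]
264 [0.537 0.336 0.019] [0.497 0.336 0.025]
272 [0.538 0.343 0.022] [0.497 0.347 0.02 ]
280 [0.516 0.241 0.198] [0.504 0.242 0.198]
```

```bash
python3 -m handwheel '[0,0,-0.02,0,0.04, 0,0,-0.02,0,0.04, 0.039,0,0,0,0.04, 0.039,0,0,0,0.04, 0.039,0,0,0,0.04, 0.039,0,0,0,0.04, 0.039,0,0,0,0.04, 0.039,0,0,0,0.04, 0.039,0,0,0,0.04, 0.039,0,0,0,0.04, 0,0,0.02,0,0.04, 0,0,0.02,0,0.04, 0,0,0.01,0,0.04, 0,0,0,0,0.04]' && python3 -m handwheel '[0,0,0.003,0,0.04, 0,0,0.003,0,0.04, 0,0,0,0,0.04]' && python3 -m handwheel '[0,0,0.003,0,0.04, 0,0,0,0,0.04]' && python3 -m handwheel '[0,0,0.003,0,0.04, 0,0,0,0,0.04]'; python3 prof.py
```

```text
clock: 32.6
eef_pos: [0.4951, -0.0334, 0.0954]
orientation: [3.135, -0.007, -1.656]
wrist_force: [-0.5, 0.4, -1.1]
grip_width: 0.0636
gripper_force: 30.0
clock: 32.9
eef_pos: [0.4957, -0.0338, 0.0903]
orientation: [3.137, -0.008, -1.657]
wrist_force: [-0.5, 0.1, -0.9]
grip_width: 0.0635
gripper_force: 30.0
clock: 33.1
eef_pos: [0.4955, -0.0339, 0.087]
orientation: [3.136, -0.008, -1.657]
wrist_force: [0.4, -0.4, -0.7]
grip_width: 0.0636
gripper_force: 30.0
clock: 33.3
eef_pos: [0.4962, -0.034, 0.0856]
orientation: [3.137, -0.009, -1.657]
wrist_force: [-6.2, -2.4, 18.5]
grip_width: 0.0636
gripper_force: 30.0
184 [ 0.512 -0.049  0.001] [ 0.476 -0.045  0.   ]
192 [ 0.513 -0.042 -0.   ] [ 0.477 -0.039  0.001]
200 [ 0.514 -0.035  0.   ] [ 0.477 -0.032 -0.   ]
208 [ 0.513 -0.034  0.018] [ 0.478 -0.031  0.018]
216 [ 0.51  -0.04   0.052] [ 0.481 -0.037  0.051]
224 [ 0.507 -0.047  0.083] [ 0.482 -0.044  0.082]
232 [ 0.505 -0.052  0.107] [ 0.484 -0.05   0.106]
240 [ 0.506 -0.049  0.108] [ 0.484 -0.047  0.108]
248 [ 0.506 -0.045  0.109] [ 0.485 -0.044  0.11 ]
256 [ 0.507 -0.041  0.109] [ 0.485 -0.039  0.11 ]
264 [0.52  0.023 0.   ] [0.481 0.027 0.   ]
272 [0.521 0.03  0.002] [0.481 0.034 0.001]
280 [ 0.5   -0.066  0.171] [ 0.488 -0.065  0.173]
```

```bash
python3 -m handwheel '[-0.006,0,0,0,0.04, -0.006,0,0,0,0.04, -0.006,0,0,0,0.04, 0,0,0,0,0.04]' && python3 -m handwheel '[-0.008,0,0.001,0,0.04, -0.008,0,0.0015,0,0.04, -0.008,0,0.002,0,0.04, 0,0,0,0,0.04]' && python3 prof.py
```

```text
clock: 33.75
eef_pos: [0.4978, -0.0154, 0.0851]
orientation: [3.138, -0.008, -1.656]
wrist_force: [-3.7, -1.8, 12.1]
grip_width: 0.0634
gripper_force: 30.0
clock: 34.15
eef_pos: [0.5001, 0.0096, 0.0807]
orientation: [3.139, -0.007, -1.655]
wrist_force: [-2.5, 0.5, 15.2]
grip_width: 0.0634
gripper_force: 30.0
184 [ 0.512 -0.019  0.049] [ 0.483 -0.017  0.048]
192 [ 0.511 -0.017  0.058] [ 0.484 -0.014  0.058]
200 [ 0.511 -0.015  0.069] [ 0.485 -0.012  0.068]
208 [ 0.511 -0.013  0.078] [ 0.486 -0.01   0.076]
216 [ 0.51  -0.011  0.085] [ 0.486 -0.009  0.084]
224 [ 0.51  -0.01   0.093] [ 0.487 -0.007  0.092]
232 [ 0.51  -0.008  0.099] [ 0.488 -0.006  0.099]
240 [ 0.509 -0.007  0.106] [ 0.488 -0.005  0.105]
248 [ 0.509 -0.005  0.11 ] [ 0.489 -0.003  0.111]
256 [ 0.51  -0.001  0.11 ] [0.489 0.002 0.109]
264 [0.51  0.004 0.108] [0.489 0.006 0.108]
272 [0.524 0.071 0.001] [0.486 0.074 0.002]
280 [ 0.504 -0.023  0.167] [ 0.492 -0.022  0.167]
```

```bash
python3 -m handwheel '[-0.009,0,0.003,0,0.04, -0.009,0,0.0035,0,0.04, -0.008,0,0.004,0,0.04, -0.007,0,0.005,0,0.04, -0.006,0,0.005,0,0.04, -0.006,0,0.005,0,0.04, 0,0,0,0,0.04]' && python3 -m handwheel '[-0.005,0,0.006,0,0.04, -0.005,0,0.006,0,0.04, -0.005,0,0.007,0,0.04, 0,0,0,0,0.04]' && python3 -m handwheel '[-0.003,0,0.007,0,0.04, -0.003,0,0.007,0,0.04, -0.003,0,0.006,0,0.04, 0,0,0,0,0.04]' && python3 prof.py
```

```text
clock: 34.9
eef_pos: [0.5037, 0.0548, 0.0542]
orientation: [3.138, -0.005, -1.655]
wrist_force: [1.6, 3.9, 5.2]
grip_width: 0.0628
gripper_force: 30.0
clock: 35.3
eef_pos: [0.5035, 0.0678, 0.0335]
orientation: [3.135, -0.008, -1.656]
wrist_force: [0.3, 1.2, 2.4]
grip_width: 0.0631
gripper_force: 30.0
clock: 35.7
eef_pos: [0.5041, 0.0761, 0.0133]
orientation: [3.135, -0.008, -1.657]
wrist_force: [-0.5, -1.6, 0.5]
grip_width: 0.0628
gripper_force: 30.0
184 [0.511 0.033 0.035] [0.49  0.036 0.034]
192 [0.511 0.037 0.036] [0.491 0.039 0.036]
200 [0.512 0.041 0.036] [0.491 0.043 0.036]
208 [0.512 0.044 0.038] [0.491 0.046 0.038]
216 [0.512 0.048 0.038] [0.492 0.049 0.04 ]
224 [0.512 0.051 0.041] [0.492 0.053 0.041]
232 [0.513 0.055 0.041] [0.492 0.056 0.043]
240 [0.513 0.058 0.042] [0.492 0.06  0.042]
248 [0.513 0.061 0.044] [0.493 0.064 0.043]
256 [0.514 0.065 0.045] [0.493 0.067 0.044]
264 [0.514 0.068 0.046] [0.493 0.07  0.047]
272 [0.514 0.072 0.047] [0.494 0.074 0.047]
280 [0.508 0.044 0.1  ] [0.496 0.045 0.1  ]
```

```bash
python3 -m handwheel '[-0.001,0,0.005,0,0.04, -0.001,0,0.004,0,0.04, 0,0,0,0,0.04]' && python3 prof.py && python3 -m handwheel '[0,0,0,0,0.08, 0,0,0,0,0.08, 0,0,0,0,0.08, 0,0,-0.04,0,0.08, 0,0,-0.04,0,0.08, 0.0,0,-0.04,0,0.087, 0,0,-0.03,0,0.087, 0,0,0,0,0.087]' ; python3 wr.py w6; python3 go.py .5 .05 .002 -95
```

```text
clock: 36.05
eef_pos: [0.5047, 0.0783, 0.0049]
orientation: [3.136, -0.007, -1.657]
wrist_force: [0.4, 0.3, 0.4]
grip_width: 0.0626
gripper_force: 30.0
184 [0.511 0.035 0.03 ] [0.491 0.037 0.029]
192 [0.512 0.039 0.029] [0.491 0.041 0.029]
200 [0.512 0.042 0.03 ] [0.491 0.044 0.03 ]
208 [0.512 0.045 0.032] [0.492 0.047 0.032]
216 [0.513 0.049 0.032] [0.492 0.051 0.033]
224 [0.513 0.053 0.033] [0.492 0.055 0.032]
232 [0.513 0.056 0.034] [0.493 0.058 0.034]
240 [0.514 0.06  0.035] [0.493 0.062 0.035]
248 [0.514 0.064 0.035] [0.493 0.065 0.036]
256 [0.514 0.067 0.036] [0.494 0.069 0.037]
264 [0.514 0.07  0.038] [0.494 0.072 0.038]
272 [0.515 0.074 0.038] [0.494 0.076 0.038]
280 [0.509 0.046 0.091] [0.496 0.046 0.093]
clock: 36.9
eef_pos: [0.5075, 0.08, 0.159]
orientation: [3.142, -0.007, -1.657]
wrist_force: [0.4, 1.2, -0.4]
grip_width: 0.0862
gripper_force: 0.0
[ 112   47  119  137 8551] z [0.019 0.02 ] c [641.   7.] [ 64. 109.] 17.1
[ 482   62   78   63 1545] z [0.019 0.02 ] c [321.  12.] [33. 65.] 61.3
[ 291   68   69  116 6891] z [0.013 0.014] c [500.  29.] [109.  63.] 84.8
[   0  180  104   67 4437] z [0.046 0.07 ] c [756.  81.] [29. 67.] 27.4
[ 222  304   73   46 2584] z [0.018 0.02 ] c [600. 237.] [63. 59.] 5.1
tool shift mm [ 29.7   4.1 154.9] turn rad 0.000 | yaw -95.0 pos [0.5067 0.0792 0.1569] tilt [ 3.139 -0.008] F [-1.1 -0.5 -0.5] g 0.0867 0.0 t 37.0
joints [ 0.89  0.51 -1.41  1.79  0.53  1.31  2.41]
```

View pics/w6.png

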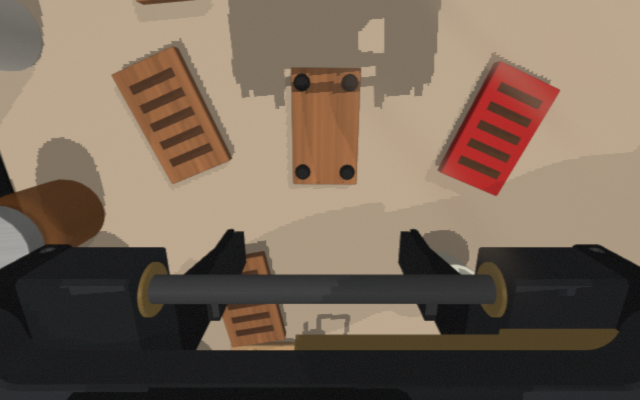

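```bash
python3 -m handwheel '[0,0,0,0.1427,0.087, 0,0,0,0.1427,0.087, 0,0,0,0.1427,0.087, 0,0,0,0.1427,0.087, 0,0,0,0.1427,0.087, 0,0,0,0.1427,0.087, 0,0,0,0.1427,0.087, 0,0,0,0.1427,0.087, 0,0,0,0.1427,0.087, 0,0,0,0.1427,0.087, 0,0,0,0.1427,0.087]' >/dev/null && python3 -m handwheel '[0,0,0,0.1427,0.087, 0,0,0,0.1427,0.087, 0,0,0,0.1427,0.087, 0,0,0,0.1427,0.087, 0,0,0,0.1427,0.087, 0,0,0,0.1427,0.087, 0,0,0,0.1427,0.087, 0,0,0,0.1427,0.087, 0,0,0,0.1427,0.087, 0,0,0,0.1427,0.087, 0,0,0,0.1427,0.087, 0,0,0,0,0.087]'; python3 go.py .504 .073 .003 84.8; python3 wr.py
```

```text
clock: 39.25
eef_pos: [0.5051, 0.0788, 0.1542]
orientation: [-3.135, 0.008, 1.484]
wrist_force: [-1.1, 0.0, -0.1]
grip_width: 0.0868
gripper_force: 0.0
tool shift mm [ -5.9  -0.6 151.2] turn rad 0.004 | yaw 85.0 pos [0.5051 0.0788 0.1542] tilt [-3.135  0.008] F [-1.1  0.  -0.1] g 0.0868 0.0 t 39.2
joints [ 0.5   0.23 -0.84  1.8   0.19  1.19 -0.48]
[ 384    0   84   94 6737] z [0.019 0.02 ] c [604. 195.] [64. 76.] 5.8
[ 563  106   77   87 4709] z [0.048 0.07 ] c [753.  98.] [65. 24.] 74.4
[ 291  174   64  100 5484] z [0.013 0.014] c [500.  29.] [111.  63.] 84.6
[ 415  178   82   97 4575] z [0.019 0.02 ] c [639.  12.] [ 64. 101.] 17.0
```

```bash
python3 -m handwheel '[-0.006,0,0.035,0.004,0.08, 0,0,0.035,0,0.08, 0,0,0.035,0,0.08, 0,0,0.03,0,0.08, 0,0,0.0165,0,0.08, 0,0,0,0,0.08, 0,0,0,0,0.04, 0,0,0,0,0.04, 0,0,0,0,0.04, 0,0,0,0,0.04, 0,0,0,0,0.04, 0,0,0,0,0.04]' && python3 -m handwheel '[0,0,-0.03,0,0.04, 0,0,-0.03,0,0.04, 0,0,-0.03,0,0.04, 0,0,-0.03,0,0.04, 0,0,0,0,0.04]'; python3 go.py .3116 .3484 .12 175.4
```

```text
clock: 40.5
eef_pos: [0.5046, 0.0721, 0.0042]
orientation: [-3.137, 0.008, 1.483]
wrist_force: [-0.5, -0.1, 5.1]
grip_width: 0.0636
gripper_force: 30.0
clock: 41.0
eef_pos: [0.507, 0.0735, 0.1273]
orientation: [3.142, 0.007, 1.483]
wrist_force: [1.5, 0.5, -2.2]
grip_width: 0.0638
gripper_force: 30.0
tool shift mm [ 256.7 -218.8    7.3] turn rad -1.578 | yaw 85.0 pos [0.507  0.0735 0.1273] tilt [3.142 0.007] F [ 1.5  0.5 -2.2] g 0.0638 30.0 t 41.0
joints [ 0.51  0.26 -0.83  1.84  0.22  1.14 -0.49]
```

```bash
python3 -m handwheel '[0.0321,-0.0273,0,0,0.04, 0.0321,-0.0273,0,0,0.04, 0.0321,-0.0273,0,0,0.04, 0.0321,-0.0273,0,0,0.04, 0.0321,-0.0273,0,0,0.04, 0.0321,-0.0273,0,0,0.04, 0.0321,-0.0273,0,0,0.04, 0.0321,-0.0273,0,0,0.04, 0,0,0,0,0.04]' && python3 -m handwheel '[0,0,0,-0.1315,0.04, 0,0,0,-0.1315,0.04, 0,0,0,-0.1315,0.04, 0,0,0,-0.1315,0.04, 0,0,0,-0.1315,0.04, 0,0,0,-0.1315,0.04, 0,0,0,-0.1315,0.04, 0,0,0,-0.1315,0.04, 0,0,0,-0.1315,0.04, 0,0,0,-0.1315,0.04, 0,0,0,-0.1315,0.04, 0,0,0,-0.1315,0.04, 0,0,0,0,0.04]'; python3 go.py .3116 .3484 .12 175.4; python3 prof.py; python3 wr.py
python3 - <<'E'
from h import *
# rest_0's visible front feet from top camera, on plane z=.026
im,d=camera("top"); hsv=cv2.cvtColor(im,cv2.COLOR_RGB2HSV); m=cv2.inRange(hsv,(0,0,0),(180,255,45))
n,L,st,c=cv2.connectedComponentsWithStats(m)
for i in range(1,n):
    if 4<st[i,4]<60 and 180<c[i,0]<240 and 150<c[i,1]<235: print(c[i].round(1),st[i,4],ray("top",[c[i]],.026)[0,:2].round(4))
E
```

```text
clock: 41.9
eef_pos: [0.3055, 0.3522, 0.1228]
orientation: [-3.135, 0.005, 1.491]
wrist_force: [0.1, 0.5, -0.6]
grip_width: 0.0635
gripper_force: 30.0
clock: 43.2
eef_pos: [0.3099, 0.3474, 0.1223]
orientation: [-3.134, -0.007, 3.063]
wrist_force: [-0.0, -0.3, -1.2]
grip_width: 0.0634
gripper_force: 30.0
tool shift mm [-1.7  1.1  2.3] turn rad 0.001 | yaw 175.5 pos [0.3099 0.3474 0.1223] tilt [-3.134 -0.007] F [-0.  -0.3 -1.2] g 0.0634 30.0 t 43.2
joints [ 0.27  0.36 -1.36  1.93  0.38  1.17  0.26]
184 [0.304 0.327 0.003] [0.308 0.368 0.002]
192 [0.312 0.326 0.001] [0.316 0.368 0.001]
200 [0.32  0.325 0.002] [0.324 0.367 0.001]
208 [0.328 0.325 0.001] [0.331 0.367 0.001]
216 [0.336 0.324 0.002] [0.34  0.366 0.   ]
224 [0.344 0.323 0.002] [0.348 0.366 0.   ]
232 [0.297 0.337 0.13 ] [0.299 0.361 0.129]
240 [0.301 0.337 0.132] [0.303 0.361 0.131]
248 [0.306 0.337 0.131] [0.308 0.36  0.131]
256 [0.311 0.336 0.131] [0.313 0.36  0.13 ]
264 [0.315 0.336 0.132] [0.317 0.36  0.132]
272 [0.321 0.335 0.131] [0.323 0.36  0.13 ]
280 [0.277 0.345 0.209] [0.278 0.358 0.209]
[ 262  226  121   49 4394] z [0.131 0.132] c [310. 348.] [64. 25.] 84.5
[ 267  304  110   31 3359] z [0.13  0.131] c [352. 344.] [63. 22.] 85.2
[209.8 175.8] 13 [0.5496 0.3373]
[201. 176.] 5 [0.5485 0.3639]
[203.  180.5] 16 [0.5346 0.3569]
[216.  181.7] 7 [0.5313 0.3177]
[198.4 207.8] 15 [0.4509 0.3646]
[212.9 209.1] 18 [0.4475 0.3214]
[186.2 220.9] 21 [0.4114 0.3976]
[202.8 222.6] 21 [0.4067 0.3486]
```

```bash
python3 -m handwheel '[0,0.005,0.03,0,0.04, 0,0,0.03,0,0.04, 0,0,0.022,0,0.04, 0,0,0,0,0.04]' && python3 -m handwheel '[-0.015,0,0,0,0.04, -0.015,0,0,0,0.04, -0.015,0,0,0,0.04, 0,0,0,0,0.04]' && python3 prof.py && python3 -m handwheel '[-0.01,0,0,0,0.04, -0.01,0,0,0,0.04, -0.01,0,0,0,0.04, 0,0,0,0,0.04]' && python3 prof.py
```

```text
clock: 43.75
eef_pos: [0.3086, 0.3509, 0.0388]
orientation: [-3.131, -0.008, 3.059]
wrist_force: [-0.0, -1.3, -0.8]
grip_width: 0.0638
gripper_force: 30.0
clock: 44.15
eef_pos: [0.3579, 0.3483, 0.0413]
orientation: [-3.135, -0.005, 3.057]
wrist_force: [0.0, -0.1, -2.2]
grip_width: 0.0634
gripper_force: 30.0
184 [0.33  0.336 0.001] [ 0.333  0.366 -0.001]
192 [0.335 0.336 0.001] [0.338 0.366 0.001]
200 [0.341 0.335 0.001] [0.344 0.365 0.   ]
208 [0.347 0.334 0.   ] [0.349 0.365 0.   ]
216 [0.352 0.334 0.001] [0.355 0.364 0.001]
224 [ 0.359  0.333 -0.   ] [0.361 0.364 0.001]
232 [0.344 0.338 0.049] [0.346 0.362 0.048]
240 [0.347 0.338 0.051] [0.349 0.362 0.05 ]
248 [0.352 0.338 0.05 ] [0.354 0.361 0.05 ]
256 [0.357 0.337 0.05 ] [0.359 0.361 0.05 ]
264 [0.362 0.337 0.05 ] [0.364 0.361 0.049]
272 [0.366 0.336 0.05 ] [0.369 0.361 0.049]
280 [0.323 0.346 0.128] [0.325 0.359 0.127]
clock: 44.6
eef_pos: [0.3864, 0.346, 0.0406]
orientation: [-3.134, -0.005, 3.059]
wrist_force: [0.5, -0.3, -1.9]
grip_width: 0.0632
gripper_force: 30.0
184 [0.359 0.334 0.001] [0.362 0.364 0.001]
192 [0.365 0.333 0.   ] [0.367 0.363 0.   ]
200 [0.37  0.333 0.   ] [0.372 0.363 0.001]
208 [0.376 0.332 0.   ] [ 0.379  0.363 -0.   ]
216 [0.382 0.332 0.001] [0.384 0.362 0.001]
224 [0.387 0.331 0.001] [0.389 0.362 0.002]
232 [0.373 0.336 0.047] [0.376 0.36  0.046]
240 [0.377 0.336 0.048] [0.379 0.359 0.049]
248 [0.382 0.335 0.049] [0.383 0.359 0.049]
256 [0.386 0.335 0.049] [0.388 0.359 0.049]
264 [0.39  0.334 0.051] [0.393 0.359 0.05 ]
272 [0.396 0.334 0.049] [0.398 0.358 0.049]
280 [0.354 0.344 0.126] [0.354 0.356 0.127]
```

```bash
python3 -m handwheel '[-0.01,0,0,0,0.04, -0.01,0,0,0,0.04, -0.01,0,0,0,0.04, 0,0,0,0,0.04]' && python3 prof.py | sed -n 7,12p && python3 -m handwheel '[-0.01,0,0,0,0.04, -0.01,0,0,0,0.04, 0,0,0,0,0.04]' && python3 prof.py | sed -n 7,12p
```

```text
clock: 45.05
eef_pos: [0.4169, 0.3434, 0.0405]
orientation: [-3.135, -0.004, 3.058]
wrist_force: [0.2, -0.4, -3.3]
grip_width: 0.0637
gripper_force: 30.0
232 [0.403 0.333 0.047] [0.406 0.357 0.046]
240 [0.407 0.333 0.049] [0.409 0.357 0.049]
248 [0.412 0.333 0.049] [0.413 0.357 0.05 ]
256 [0.416 0.332 0.05 ] [0.419 0.356 0.049]
264 [0.421 0.332 0.049] [0.423 0.356 0.049]
272 [0.426 0.331 0.049] [0.429 0.356 0.048]
clock: 45.4
eef_pos: [0.4364, 0.3418, 0.0404]
orientation: [-3.134, -0.005, 3.059]
wrist_force: [0.8, -0.0, -2.1]
grip_width: 0.0634
gripper_force: 30.0
232 [0.423 0.332 0.048] [0.425 0.356 0.047]
240 [0.426 0.332 0.05 ] [0.429 0.355 0.048]
248 [0.432 0.331 0.048] [0.433 0.355 0.049]
256 [0.436 0.331 0.05 ] [0.438 0.355 0.049]
264 [0.441 0.33  0.049] [0.443 0.354 0.049]
272 [0.446 0.33  0.049] [0.448 0.354 0.049]
```

```bash
python3 -m handwheel '[-0.004,0,0.004,0,0.04, -0.002,0,0.004,0,0.04, 0,0,0,0,0.04]' && python3 -m handwheel '[-0.003,0,0,0,0.04, 0,0,0,0,0.04]' && python3 -m handwheel '[-0.003,0,0,0,0.04, 0,0,0,0,0.04]' && python3 -m handwheel '[-0.003,0,0,0,0.04, 0,0,0,0,0.04]'
```

```text
clock: 45.75
eef_pos: [0.4406, 0.3416, 0.0318]
orientation: [-3.134, -0.006, 3.061]
wrist_force: [0.6, -0.5, -1.9]
grip_width: 0.0634
gripper_force: 30.0
clock: 45.95
eef_pos: [0.4437, 0.3415, 0.0324]
orientation: [-3.134, -0.005, 3.061]
wrist_force: [0.4, -0.0, -1.3]
grip_width: 0.0637
gripper_force: 30.0
clock: 46.15
eef_pos: [0.4469, 0.3412, 0.0324]
orientation: [-3.134, -0.005, 3.06]
wrist_force: [-0.2, 0.1, -2.5]
grip_width: 0.0637
gripper_force: 30.0
clock: 46.35
eef_pos: [0.4499, 0.341, 0.0324]
orientation: [-3.134, -0.005, 3.06]
wrist_force: [0.6, -0.2, -2.9]
grip_width: 0.0635
gripper_force: 30.0
```

```bash
python3 -m handwheel '[-0.003,0,0,0,0.04, 0,0,0,0,0.04]' && python3 -m handwheel '[-0.003,0,0,0,0.04, 0,0,0,0,0.04]'; python3 prof.py | sed -n 7,12p;  python3 -m handwheel '[-0.002,0,0,0,0.04, 0,0,0,0,0.04]'
```

```text
clock: 46.55
eef_pos: [0.4522, 0.3409, 0.0322]
orientation: [-3.134, -0.006, 3.061]
wrist_force: [-2.1, -0.1, -2.4]
grip_width: 0.0635
gripper_force: 30.0
clock: 46.75
eef_pos: [0.4524, 0.3408, 0.0316]
orientation: [-3.133, -0.01, 3.062]
wrist_force: [-10.3, -0.6, 0.3]
grip_width: 0.0638
gripper_force: 30.0
232 [0.44  0.331 0.039] [0.442 0.354 0.038]
240 [0.444 0.33  0.04 ] [0.445 0.354 0.041]
248 [0.449 0.33  0.04 ] [0.451 0.354 0.039]
256 [0.453 0.329 0.04 ] [0.456 0.354 0.039]
264 [0.459 0.329 0.039] [0.46  0.353 0.04 ]
272 [0.463 0.328 0.041] [0.465 0.353 0.039]
clock: 47.0
eef_pos: [0.4525, 0.3408, 0.0313]
orientation: [-3.132, -0.013, 3.063]
wrist_force: [-17.9, -2.0, 1.5]
grip_width: 0.0636
gripper_force: 30.0
```

```bash
python3 -m handwheel '[0.003,0,0.001,0,0.04, 0,0,0,0,0.072, 0,0,0,0,0.072, 0,0,0,0,0.072, 0,0,0,0,0.072, 0,0,-0.02,0,0.072, 0,0,-0.03,0,0.072, 0.0,0,-0.03,0,0.072, 0.03,0,-0.03,0,0.08, 0.04,0,-0.03,0,0.087, 0.04,0,-0.02,0,0.087, 0,0,0,0,0.087]'; python3 wr.py; python3 -m handwheel '[0,0,0,-0.1348,0.087, 0,0,0,-0.1348,0.087, 0,0,0,-0.1348,0.087, 0,0,0,-0.1348,0.087, 0,0,0,-0.1348,0.087, 0,0,0,-0.1348,0.087, 0,0,0,-0.1348,0.087, 0,0,0,-0.1348,0.087, 0,0,0,-0.1348,0.087, 0,0,0,-0.1348,0.087, 0,0,0,-0.1348,0.087, 0,0,0,-0.1348,0.087, 0,0,0,-0.1348,0.087, 0,0,0,0,0.087]'; python3 go.py .6073 .168 .2 275.8
python3 - <<'E'
from find import *
im,d=camera("top"); save("t7",im,(170,100,300,235),4)
E
```

```text
clock: 48.2
eef_pos: [0.3416, 0.3532, 0.1945]
orientation: [-3.135, -0.001, 3.067]
wrist_force: [1.4, 0.4, 0.4]
grip_width: 0.0862
gripper_force: 0.0
[ 279  221   82   54 4065] z [0.009 0.039] c [436. 342.] [97. 70.] 84.8
clock: 49.65
eef_pos: [0.3465, 0.3502, 0.1915]
orientation: [3.134, -0.006, -1.469]
wrist_force: [0.0, 0.4, -0.7]
grip_width: 0.0869
gripper_force: 0.0
tool shift mm [ 207.8 -240.9   -8.5] turn rad 0.001 | yaw -84.2 pos [0.3465 0.3502 0.1915] tilt [ 3.134 -0.006] F [ 0.   0.4 -0.7] g 0.0869 0.0 t 49.6
joints [ 0.35  0.4  -1.45  1.79  0.4   1.33  2.05]
```

View pics/t7.png

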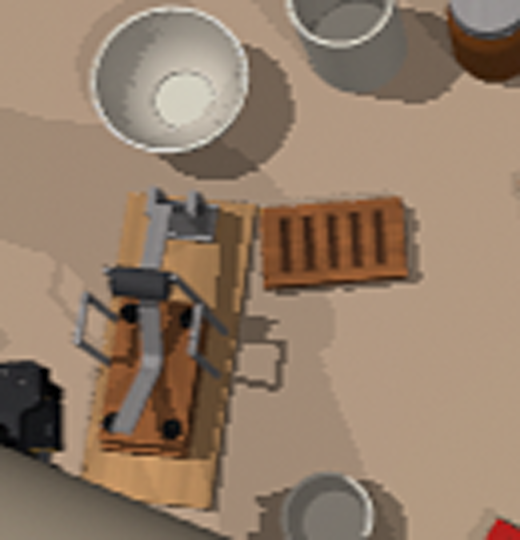

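```bash
python3 -m handwheel '[0.026,-0.0301,0,0,0.087, 0.026,-0.0301,0,0,0.087, 0.026,-0.0301,0,0,0.087, 0.026,-0.0301,0,0,0.087, 0.026,-0.0301,0,0,0.087, 0.026,-0.0301,0,0,0.087, 0.026,-0.0301,0,0,0.087, 0.026,-0.0301,0,0,0.08, 0,0,0,0,0.08]'; python3 go.py .6073 .168 .005 275.8; python3 wr.py
```

```text
clock: 50.6
eef_pos: [0.6106, 0.1622, 0.1898]
orientation: [3.134, -0.007, -1.483]
wrist_force: [0.1, 0.6, -0.7]
grip_width: 0.0815
gripper_force: 0.0
tool shift mm [ -6.1   2.8 184.8] turn rad -0.014 | yaw -85.0 pos [0.6106 0.1622 0.1898] tilt [ 3.134 -0.007] F [ 0.1  0.6 -0.7] g 0.0815 0.0 t 50.6
joints [ 0.47  0.68 -1.22  1.43  0.63  1.47  2.49]
[ 266    0   80   81 4984] z [0.019 0.02 ] c [635.  26.] [63. 71.] 17.0
[ 536   17  104  131 4121] z [0.019 0.02 ] c [339.  47.] [109.  65.] 62.5
[ 128   51   74   82 2541] z [0.055 0.068] c [758.  93.] [67. 35.] 86.5
[ 293  169   68  105 5633] z [0.019 0.02 ] c [605. 218.] [ 68. 123.] 5.4
[ 310  304   55   31 1345] z [0.009 0.037] c [577. 351.] [62. 46.] 4.1
```

```bash
python3 -m handwheel '[-0.006,0.003,0.035,-0.01,0.08, 0,0,0.035,0,0.08, 0,0,0.035,0,0.08, 0,0,0.035,0,0.08, 0,0,0.025,0,0.08, 0,0,0.02,0,0.08, 0,0,0,0,0.04, 0,0,0,0,0.04, 0,0,0,0,0.04, 0,0,0,0,0.04, 0,0,0,0,0.04, 0,0,-0.02,0,0.04, 0,0,-0.02,0.09,0.04, 0,0,0,0.09,0.04, 0,0,0,0,0.04]'; python3 go.py .514 .178 .0175 265.4
```

```text
clock: 52.15
eef_pos: [0.6023, 0.1727, 0.0484]
orientation: [3.138, -0.007, -1.641]
wrist_force: [0.1, 0.6, -2.4]
grip_width: 0.0638
gripper_force: 29.7
tool shift mm [ 1.  88.4 30.9] turn rad 0.010 | yaw -94.0 pos [0.6023 0.1727 0.0484] tilt [ 3.138 -0.007] F [ 0.1  0.6 -2.4] g 0.0638 29.7 t 52.1
joints [ 0.41  0.78 -1.1   1.59  0.72  1.24  2.25]
```

```bash
python3 -m handwheel '[0,0.03,0,0.01,0.04, 0,0.03,0.01,0,0.04, 0,0.028,0.01,0,0.04, 0,0,0.01,0,0.04, -0.006,0,0,0,0.04, -0.004,0,0,0,0.04, 0,0,0,0,0.04]' && python3 prof.py | sed -n 6,12p && python3 -m handwheel '[-0.004,0,0,0,0.04, 0,0,0,0,0.04]' && python3 -m handwheel '[-0.004,0,0,0,0.04, 0,0,0,0,0.04]'&& python3 -m handwheel '[-0.003,0,0,0,0.04, 0,0,0,0,0.04]'
```

```text
clock: 52.85
eef_pos: [0.5155, 0.1902, 0.0177]
orientation: [3.137, -0.006, -1.649]
wrist_force: [-0.7, -0.0, -1.6]
grip_width: 0.0639
gripper_force: 29.7
224 [0.526 0.172 0.027] [0.502 0.175 0.023]
232 [0.526 0.176 0.028] [0.503 0.178 0.028]
240 [0.526 0.18  0.029] [0.503 0.182 0.029]
248 [0.527 0.184 0.029] [0.503 0.187 0.028]
256 [0.527 0.189 0.028] [0.503 0.191 0.03 ]
264 [0.528 0.194 0.028] [0.504 0.196 0.029]
272 [0.528 0.2   0.027] [0.504 0.202 0.027]
clock: 53.1
eef_pos: [0.5152, 0.1936, 0.0172]
orientation: [3.136, -0.007, -1.65]
wrist_force: [-0.2, 0.0, -0.9]
grip_width: 0.0635
gripper_force: 29.7
clock: 53.3
eef_pos: [0.5154, 0.196, 0.0167]
orientation: [3.136, -0.01, -1.651]
wrist_force: [0.6, -3.6, -0.9]
grip_width: 0.064
gripper_force: 29.7
clock: 53.5
eef_pos: [0.5155, 0.1962, 0.0159]
orientation: [3.135, -0.014, -1.652]
wrist_force: [-0.8, -12.4, -0.3]
grip_width: 0.064
gripper_force: 29.6
```

```bash
python3 -m handwheel '[-0.003,0,-0.002,0,0.04, 0,0,-0.004,0,0.04, 0,0,-0.005,0,0.04, 0,0,-0.005,0,0.04, -0.001,0,-0.005,0,0.04, -0.001,0,-0.005,0,0.04, -0.001,0,-0.005,0,0.04, -0.002,0,-0.005,0,0.04, 0,0,0,0,0.04]' && python3 prof.py | sed -n 6,12p && python3 -m handwheel '[-0.003,0,-0.006,0,0.04, -0.003,0,-0.006,0,0.04, -0.005,0,-0.0066,0,0.04, -0.005,0,-0.0066,0,0.04, -0.006,0,-0.0066,0,0.04, -0.0065,0,-0.0055,0,0.04, -0.0065,0,-0.0055,0,0.04, -0.007,0,-0.005,0,0.04, 0,0,0,0,0.04]' && python3 prof.py | sed -n 6,12p
```

```text
clock: 54.4
eef_pos: [0.5172, 0.2068, 0.0532]
orientation: [3.137, -0.01, -1.651]
wrist_force: [0.8, -6.2, -0.9]
grip_width: 0.0635
gripper_force: 30.0
224 [0.527 0.187 0.066] [0.504 0.19  0.065]
232 [0.527 0.19  0.069] [0.505 0.192 0.07 ]
240 [0.528 0.196 0.067] [0.505 0.199 0.065]
248 [0.528 0.201 0.066] [0.505 0.204 0.064]
256 [0.529 0.207 0.063] [0.505 0.209 0.063]
264 [0.53  0.213 0.06 ] [0.505 0.215 0.06 ]
272 [0.531 0.219 0.058] [0.505 0.223 0.056]
clock: 55.35
eef_pos: [0.5198, 0.2521, 0.1011]
orientation: [3.137, -0.006, -1.648]
wrist_force: [-0.1, -2.0, 0.6]
grip_width: 0.0634
gripper_force: 29.9
224 [ 0.541  0.278 -0.001] [0.507 0.232 0.118]
232 [0.529 0.234 0.12 ] [0.507 0.235 0.122]
240 [0.529 0.236 0.124] [0.508 0.239 0.123]
248 [0.53  0.24  0.124] [0.508 0.242 0.124]
256 [0.542 0.302 0.013] [0.503 0.306 0.012]
264 [0.541 0.3   0.031] [0.505 0.303 0.031]
272 [0.541 0.303 0.039] [0.505 0.307 0.038]
```

```bash
python3 -m handwheel '[-0.008,0,-0.0035,0,0.04, -0.008,0,-0.0035,0,0.04, -0.007,0,-0.003,0,0.04, 0,0,0,0,0.04]' && python3 prof.py | sed -n 3,10p;  python3 -m handwheel '[0,0,-0.02,0,0.04, 0,0,-0.02,0,0.04, 0.039,0,0,0,0.04, 0.039,0,0,0,0.04, 0.039,0,0,0,0.04, 0.039,0,0,0,0.04, 0.039,0,0,0,0.04, 0.039,0,0,0,0.04, 0.039,0,0,0,0.04, 0.039,0,0,0,0.04, 0,0,0.02,0,0.04, 0,0,0.02,0,0.04, 0,0,0.016,0,0.04, 0,0,0,0,0.04]' && python3 -m handwheel '[0,0,0.003,0,0.04, 0,0,0,0,0.04]' && python3 -m handwheel '[0,0,0.002,0,0.04, 0,0,0,0,0.04]' ; python3 prof.py | sed -n 3,10p
```

```text
clock: 55.8
eef_pos: [0.5215, 0.275, 0.1107]
orientation: [3.136, -0.006, -1.648]
wrist_force: [-0.6, -2.5, -0.4]
grip_width: 0.0636
gripper_force: 30.0
200 [ 0.541  0.282 -0.001] [0.503 0.271 0.041]
208 [0.537 0.272 0.049] [0.504 0.274 0.053]
216 [0.534 0.264 0.087] [0.507 0.266 0.089]
224 [0.532 0.258 0.116] [0.508 0.26  0.117]
232 [0.531 0.256 0.132] [0.509 0.257 0.132]
240 [0.531 0.259 0.134] [0.51  0.261 0.134]
248 [0.531 0.263 0.135] [0.51  0.265 0.134]
256 [0.543 0.317 0.038] [0.508 0.294 0.088]
clock: 57.25
eef_pos: [0.4987, -0.0356, 0.0928]
orientation: [3.132, -0.01, -1.652]
wrist_force: [-1.0, -0.5, -0.5]
grip_width: 0.0632
gripper_force: 30.0
clock: 57.45
eef_pos: [0.5001, -0.0355, 0.0919]
orientation: [3.135, -0.01, -1.652]
wrist_force: [-1.0, -0.5, -1.5]
grip_width: 0.0633
gripper_force: 30.0
clock: 57.65
eef_pos: [0.4999, -0.0359, 0.0896]
orientation: [3.135, -0.011, -1.653]
wrist_force: [0.7, 1.0, -1.5]
grip_width: 0.0633
gripper_force: 30.0
200 [ 0.517 -0.036  0.002] [ 0.481 -0.037  0.015]
208 [ 0.516 -0.036  0.021] [ 0.482 -0.034  0.023]
216 [ 0.513 -0.044  0.061] [ 0.485 -0.043  0.065]
224 [ 0.511 -0.051  0.092] [ 0.487 -0.05   0.096]
232 [ 0.509 -0.055  0.112] [ 0.488 -0.053  0.112]
240 [ 0.509 -0.051  0.113] [ 0.488 -0.049  0.112]
248 [ 0.51  -0.047  0.114] [ 0.488 -0.045  0.113]
256 [0.523 0.015 0.   ] [0.484 0.018 0.001]
```

```bash
python3 -m handwheel '[0,0,0.003,0,0.04, -0.002,0,0.002,0,0.04, -0.006,0,0,0,0.04, -0.006,0,0,0,0.04, -0.006,0,0,0,0.04, -0.008,0,0.001,0,0.04, -0.008,0,0.0015,0,0.04, -0.008,0,0.002,0,0.04, 0,0,0,0,0.04]' && python3 prof.py | sed -n 3,10p && python3 -m handwheel '[-0.009,0,0.002,0,0.04, -0.009,0,0.003,0,0.04, -0.008,0,0.004,0,0.04, -0.007,0,0.005,0,0.04, -0.006,0,0.005,0,0.04, -0.006,0,0.005,0,0.04, -0.005,0,0.006,0,0.04, -0.005,0,0.006,0,0.04, -0.005,0,0.007,0,0.04, -0.003,0,0.007,0,0.04, -0.003,0,0.007,0,0.04, -0.003,0,0.007,0,0.04, -0.001,0,0.007,0,0.04, -0.001,0,0.004,0,0.04, 0,0,0,0,0.04]' && python3 prof.py | sed -n 3,10p
```

```text
clock: 58.6
eef_pos: [0.5045, 0.0096, 0.0808]
orientation: [3.137, -0.009, -1.651]
wrist_force: [-1.4, 1.8, 13.5]
grip_width: 0.0631
gripper_force: 30.0
200 [ 0.515 -0.016  0.072] [ 0.49  -0.014  0.072]
208 [ 0.515 -0.014  0.081] [ 0.49  -0.012  0.079]
216 [ 0.514 -0.012  0.088] [ 0.491 -0.011  0.089]
224 [ 0.514 -0.011  0.095] [ 0.492 -0.008  0.094]
232 [ 0.514 -0.009  0.102] [ 0.492 -0.007  0.102]
240 [ 0.514 -0.007  0.107] [ 0.493 -0.006  0.108]
248 [ 0.514 -0.005  0.11 ] [ 0.493 -0.003  0.11 ]
256 [0.515 0.    0.109] [0.493 0.002 0.11 ]
clock: 60.15
eef_pos: [0.5082, 0.0777, 0.0031]
orientation: [3.133, -0.011, -1.653]
wrist_force: [-0.2, 0.1, 1.0]
grip_width: 0.0617
gripper_force: 30.1
200 [0.515 0.041 0.031] [0.495 0.043 0.032]
208 [0.516 0.044 0.033] [0.496 0.046 0.033]
216 [0.516 0.048 0.034] [0.496 0.05  0.033]
224 [0.516 0.051 0.034] [0.496 0.053 0.034]
232 [0.517 0.055 0.035] [0.497 0.056 0.035]
240 [0.517 0.058 0.036] [0.497 0.06  0.036]
248 [0.517 0.062 0.037] [0.497 0.063 0.037]
256 [0.518 0.065 0.038] [0.497 0.067 0.037]
```

```bash
cat > feet.py <<'E'
import sys; from h import *
cx,cy,yaw=[float(a) for a in sys.argv[1:4]]; zt=float(sys.argv[4]) if len(sys.argv)>4 else .018
par=K("wrist"); k,R,t=par; im,d=camera("wrist"); a=np.radians(yaw)
for sx in(-1,1):
    for sy in(-1,1):
        x,y=42*sx/1000,22*sy/1000; w=np.array([cx+x*np.cos(a)-y*np.sin(a),cy+x*np.sin(a)+y*np.cos(a),zt])
        p=k@(R@w+t); u,v=np.round(p[:2]/p[2]).astype(int); q=im[max(v-3,0):v+4,u-3:u+4].reshape(-1,3)
        print((sx,sy),(u,v),q.mean(0).round() if len(q) else None)
E
python3 -m handwheel '[0,0,0,0,0.08, 0,0,0,0,0.08, 0,0,0,0,0.08, 0,0,-0.04,0,0.08, 0,0,-0.04,0,0.08, 0,0,-0.04,0,0.087, 0,0,-0.03,0,0.087, 0,0,0,0,0.087]' ; python3 wr.py
```

```text
clock: 61.0
eef_pos: [0.5115, 0.0801, 0.1575]
orientation: [3.14, -0.01, -1.653]
wrist_force: [-0.3, 0.6, 0.1]
grip_width: 0.0864
gripper_force: 0.0
[ 116   46  118  137 8646] z [0.019 0.02 ] c [641.   7.] [ 64. 109.] 17.0
[ 290   60   69  118 7076] z [0.013 0.014] c [504.  22.] [109.  63.] 85.5
[ 488   62   72   60 1369] z [0.019 0.02 ] c [319.   9.] [25. 67.] 54.8
[   0  179  106   68 4476] z [0.046 0.069] c [756.  81.] [28. 68.] 27.7
```

```bash
python3 feet.py .504 .022 85.5; python3 -m handwheel '[0,0,0,0.1427,0.087, 0,0,0,0.1427,0.087, 0,0,0,0.1427,0.087, 0,0,0,0.1427,0.087, 0,0,0,0.1427,0.087, 0,0,0,0.1427,0.087, 0,0,0,0.1427,0.087, 0,0,0,0.1427,0.087, 0,0,0,0.1427,0.087, 0,0,0,0.1427,0.087, 0,0,0,0.1427,0.087]' >/dev/null && python3 -m handwheel '[0,0,0,0.1427,0.087, 0,0,0,0.1427,0.087, 0,0,0,0.1427,0.087, 0,0,0,0.1427,0.087, 0,0,0,0.1427,0.087, 0,0,0,0.1427,0.087, 0,0,0,0.1427,0.087, 0,0,0,0.1427,0.087, 0,0,0,0.1427,0.087, 0,0,0,0.1427,0.087, 0,0,0,0.1427,0.087, 0,0,0,0,0.087]'; python3 go.py .5075 .066 .003 85.4; python3 wr.py; python3 feet.py .504 .022 85.5
```

```text
(-1, -1) (np.int64(298), np.int64(75)) [27. 27. 27.]
(-1, 1) (np.int64(348), np.int64(75)) [57. 49. 42.]
(1, -1) (np.int64(301), np.int64(168)) [36. 37. 35.]
(1, 1) (np.int64(346), np.int64(168)) [37. 37. 35.]
clock: 63.4
eef_pos: [0.509, 0.0789, 0.1524]
orientation: [-3.132, 0.011, 1.488]
wrist_force: [0.6, -0.1, 0.0]
grip_width: 0.0871
gripper_force: 0.0
tool shift mm [-13.   -0.4 149.4] turn rad -0.002 | yaw 85.3 pos [0.509  0.0789 0.1524] tilt [-3.132  0.011] F [ 0.6 -0.1  0. ] g 0.0871 0.0 t 63.4
joints [ 0.49  0.25 -0.83  1.79  0.2   1.2  -0.48]
[ 561  107   79   88 4916] z [0.048 0.07 ] c [752.  98.] [65. 24.] 74.8
[ 412  179   82   96 4497] z [0.019 0.02 ] c [639.  13.] [ 64. 100.] 17.3
[ 291  181   64   93 5142] z [0.013 0.014] c [505.  26.] [103.  63.] 85.7
(-1, -1) (np.int64(343), np.int64(272)) [29. 29. 28.]
(-1, 1) (np.int64(302), np.int64(272)) [30. 30. 29.]
(1, -1) (np.int64(345), np.int64(197)) [34. 34. 32.]
(1, 1) (np.int64(300), np.int64(197)) [33. 33. 32.]
```

```bash
python3 -m handwheel '[-0.013,0,0.035,0,0.08, 0,0,0.035,0,0.08, 0,0,0.035,0,0.08, 0,0,0.03,0,0.08, 0,0,0.015,0,0.08, 0,0,0,0,0.08, 0,0,0,0,0.04, 0,0,0,0,0.04, 0,0,0,0,0.04, 0,0,0,0,0.04, 0,0,0,0,0.04, 0,0,0,0,0.04]' && python3 -m handwheel '[0,0,-0.03,0,0.04, 0,0,-0.03,0,0.04, 0,0,-0.03,0,0.04, 0,0,-0.03,0,0.04, 0.0325,-0.0275,0,0,0.04, 0.0325,-0.0275,0,0,0.04, 0.0325,-0.0275,0,0,0.04, 0.0325,-0.0275,0,0,0.04, 0.0325,-0.0275,0,0,0.04, 0.0325,-0.0275,0,0,0.04, 0.0325,-0.0275,0,0,0.04, 0.0325,-0.0275,0,0,0.04, 0,0,0,0,0.04]' && python3 -m handwheel '[0,0,0,-0.1315,0.04, 0,0,0,-0.1315,0.04, 0,0,0,-0.1315,0.04, 0,0,0,-0.1315,0.04, 0,0,0,-0.1315,0.04, 0,0,0,-0.1315,0.04, 0,0,0,-0.1315,0.04, 0,0,0,-0.1315,0.04, 0,0,0,-0.1315,0.04, 0,0,0,-0.1315,0.04, 0,0,0,-0.1315,0.04, 0,0,0,-0.1315,0.04, 0,0,0,0,0.04]'; python3 go.py .310 .352 .058 175.4; python3 wr.py;  python3 prof.py | sed -n 6,12p
```

```text
clock: 64.7
eef_pos: [0.5078, 0.0649, 0.0043]
orientation: [-3.135, 0.01, 1.491]
wrist_force: [-0.4, -0.3, 5.7]
grip_width: 0.0635
gripper_force: 30.0
clock: 66.0
eef_pos: [0.3056, 0.3473, 0.1231]
orientation: [-3.133, 0.008, 1.499]
wrist_force: [0.3, 0.1, -1.4]
grip_width: 0.0637
gripper_force: 30.0
clock: 67.3
eef_pos: [0.3099, 0.3424, 0.1224]
orientation: [-3.131, -0.008, 3.07]
wrist_force: [-0.4, -0.1, -1.4]
grip_width: 0.0636
gripper_force: 30.0
tool shift mm [ 0.6  9.6 64.4] turn rad 0.009 | yaw 175.9 pos [0.3099 0.3424 0.1224] tilt [-3.131 -0.008] F [-0.4 -0.1 -1.4] g 0.0636 30.0 t 67.3
joints [ 0.28  0.34 -1.36  1.94  0.36  1.16  0.29]
[ 262  226  121   49 4492] z [0.131 0.132] c [310. 343.] [64. 25.] 85.9
[ 267  304  113   31 3422] z [0.13  0.131] c [353. 340.] [63. 22.] 85.8
224 [0.344 0.318 0.002] [0.348 0.361 0.001]
232 [0.297 0.332 0.131] [0.299 0.356 0.13 ]
240 [0.301 0.332 0.132] [0.303 0.356 0.132]
248 [0.306 0.332 0.132] [0.308 0.356 0.131]
256 [0.311 0.331 0.131] [0.313 0.355 0.131]
264 [0.316 0.331 0.131] [0.317 0.355 0.132]
272 [0.321 0.33  0.13 ] [0.322 0.355 0.131]
```

```bash
python3 -m handwheel '[0,0.0095,0.03,0.01,0.04, 0,0,0.034,0,0.04, 0,0,0,0,0.04, -0.015,0,0,0,0.04, -0.015,0,0,0,0.04, -0.015,0,0,0,0.04, -0.01,0,0,0,0.04, -0.01,0,0,0,0.04, -0.01,0,0,0,0.04, 0,0,0,0,0.04]' && python3 prof.py | sed -n 7,12p && python3 -m handwheel '[-0.01,0,0,0,0.04, -0.01,0,0,0,0.04, -0.01,0,0,0,0.04, 0,0,0,0,0.04]' && python3 prof.py | sed -n 7,12p && python3 -m handwheel '[-0.01,0,0,0,0.04, -0.01,0,0,0,0.04, 0,0,0,0,0.04]' && python3 prof.py | sed -n 7,12p; python3 go.py .4525 .3408 .05 175.4
```

```text
clock: 68.4
eef_pos: [0.3862, 0.3451, 0.0581]
orientation: [-3.132, -0.007, 3.057]
wrist_force: [-0.8, -0.3, -2.9]
grip_width: 0.0634
gripper_force: 30.0
232 [0.373 0.335 0.065] [0.375 0.359 0.066]
240 [0.377 0.335 0.067] [0.379 0.359 0.066]
248 [0.382 0.334 0.066] [0.383 0.358 0.067]
256 [0.386 0.334 0.066] [0.388 0.358 0.066]
264 [0.392 0.333 0.066] [0.393 0.358 0.066]
272 [0.396 0.333 0.066] [0.398 0.357 0.066]
clock: 68.85
eef_pos: [0.4169, 0.3425, 0.0579]
orientation: [-3.132, -0.007, 3.056]
wrist_force: [-0.2, -0.1, -3.6]
grip_width: 0.064
gripper_force: 30.0
232 [0.403 0.333 0.066] [0.405 0.356 0.065]
240 [0.408 0.332 0.066] [0.409 0.356 0.066]
248 [0.413 0.332 0.066] [0.414 0.356 0.066]
256 [0.417 0.331 0.066] [0.42  0.355 0.065]
264 [0.422 0.331 0.066] [0.424 0.355 0.066]
272 [0.427 0.33  0.065] [0.429 0.355 0.065]
clock: 69.2
eef_pos: [0.4366, 0.3408, 0.0577]
orientation: [-3.132, -0.007, 3.057]
wrist_force: [1.1, -0.6, -2.4]
grip_width: 0.0636
gripper_force: 30.0
232 [0.423 0.331 0.065] [0.425 0.355 0.065]
240 [0.427 0.331 0.066] [0.429 0.354 0.066]
248 [0.432 0.33  0.067] [0.434 0.354 0.065]
256 [0.437 0.33  0.066] [0.438 0.354 0.066]
264 [0.441 0.329 0.067] [0.443 0.353 0.066]
272 [0.447 0.328 0.065] [0.449 0.353 0.065]
tool shift mm [-16.8   1.2   7.7] turn rad -0.004 | yaw 175.2 pos [0.4357 0.3411 0.0577] tilt [-3.132 -0.007] F [ 0.8  0.5 -2. ] g 0.0638 30.0 t 69.2
joints [ 0.12  0.6  -1.1   1.78  0.58  1.15  0.32]
```

```bash
python3 -m handwheel '[-0.006,0,0.004,0,0.04, -0.006,0,0.003,0,0.04, -0.003,0,0,0,0.04, 0,0,0,0,0.04]' && python3 -m handwheel '[-0.003,0,0,0,0.04, 0,0,0,0,0.04]' && python3 -m handwheel '[-0.003,0,0,0,0.04, 0,0,0,0,0.04]' && python3 -m handwheel '[-0.002,0,0,0,0.04, 0,0,0,0,0.04]' && python3 prof.py | sed -n 7,12p
```

```text
clock: 69.65
eef_pos: [0.4502, 0.3399, 0.0506]
orientation: [-3.131, -0.007, 3.058]
wrist_force: [1.5, -0.0, -0.7]
grip_width: 0.0635
gripper_force: 30.0
clock: 69.85
eef_pos: [0.4524, 0.3399, 0.0507]
orientation: [-3.132, -0.008, 3.059]
wrist_force: [-0.7, 0.7, -1.2]
grip_width: 0.0632
gripper_force: 30.0
clock: 70.05
eef_pos: [0.4527, 0.34, 0.0501]
orientation: [-3.13, -0.012, 3.06]
wrist_force: [-10.9, 0.3, -1.0]
grip_width: 0.0636
gripper_force: 30.0
clock: 70.25
eef_pos: [0.4527, 0.34, 0.0497]
orientation: [-3.129, -0.015, 3.061]
wrist_force: [-16.1, -1.0, 1.0]
grip_width: 0.0634
gripper_force: 30.0
232 [0.44  0.33  0.058] [0.442 0.354 0.057]
240 [0.444 0.329 0.059] [0.446 0.353 0.058]
248 [0.449 0.329 0.058] [0.451 0.353 0.058]
256 [0.454 0.328 0.058] [0.455 0.353 0.059]
264 [0.459 0.328 0.058] [0.461 0.352 0.058]
272 [0.464 0.327 0.057] [0.465 0.352 0.058]
```

```bash
python3 -m handwheel '[0.003,0,0.001,0,0.04, 0,0,0,0,0.072, 0,0,0,0,0.072, 0,0,0,0,0.072, 0,0,0,0,0.072, 0,0,-0.01,0,0.072, 0.005,0,-0.015,0,0.072, 0.02,0,-0.02,0,0.072, 0.03,0,-0.03,0,0.08, 0.04,0,-0.03,0,0.087, 0.02,0,-0.04,0,0.087, 0,0,0,0,0.087]'; python3 wr.py
python3 - <<'E'
from find import *
im,d=camera("top"); par=K("top")
for lo in [(5,90,60)]:
  m=im.copy(); m[:,:235]=0
  for r in rests(m,par,lo=lo): 
    if 100<r[2]<120: print("rest x%.0f y%.0f %.0fx%.0f yaw %.1f px"%r[:5],r[5].round())
P=cloud("top",d)
q=P[140:232,180:240].reshape(-1,3)
hsv=cv2.cvtColor(im,cv2.COLOR_RGB2HSV); mm=cv2.inRange(hsv,(0,0,0),(180,255,45)); n,L,st,c=cv2.connectedComponentsWithStats(mm)
for i in range(1,n):
    if 4<st[i,4]<60 and 180<c[i,0]<240 and 150<c[i,1]<235: print(c[i].round(1),st[i,4],ray("top",[c[i]],.062)[0,:2].round(4))
E
python3 -m handwheel '[0,0,0,0.1327,0.087, 0,0,0,0.1327,0.087, 0,0,0,0.1327,0.087, 0,0,0,0.1327,0.087, 0,0,0,0.1327,0.087, 0,0,0,0.1327,0.087, 0,0,0,0.1327,0.087, 0,0,0,0.1327,0.087, 0,0,0,0.1327,0.087, 0,0,0,0,0.087]'; python3 go.py .6536 -.034 .19 107
```

```text
clock: 71.5
eef_pos: [0.3387, 0.3538, 0.2006]
orientation: [-3.134, -0.001, 3.064]
wrist_force: [1.2, -0.8, 0.3]
grip_width: 0.086
gripper_force: 0.0
[ 280  221   81   54 4056] z [0.009 0.055] c [436. 342.] [97. 71.] 84.9
[ 289  304   61   46 1475] z [0.057 0.058] c [512. 335.] [64. 63.] 85.8
rest x338 y47 113x65 yaw 62.1 px [304. 247.]
rest x617 y-146 110x67 yaw 88.7 px [368. 157.]
rest x640 y7 111x67 yaw -73.0 px [319. 150.]
[204.8 169. ] 24 [0.5606 0.343 ]
[200.5 176.4] 17 [0.5383 0.354 ]
[215.5 177.8] 18 [0.5346 0.3102]
[196.  204.8] 13 [0.4534 0.361 ]
[211.2 206. ] 21 [0.4508 0.3171]
clock: 72.6
eef_pos: [0.3412, 0.3501, 0.1949]
orientation: [-3.13, 0.007, 1.862]
wrist_force: [-1.0, 0.3, 0.4]
grip_width: 0.0871
gripper_force: 0.0
tool shift mm [-457.5  189.1    4.9] turn rad -0.006 | yaw 106.7 pos [0.3412 0.3501 0.1949] tilt [-3.13   0.007] F [-1.   0.3  0.4] g 0.0871 0.0 t 72.6
joints [ 0.14  0.2  -1.13  1.79  0.19  1.28 -0.74]
```

```bash
python3 -m handwheel '[-0.0377,0.0156,0,0,0.087, -0.0377,0.0156,0,0,0.087, -0.0377,0.0156,0,0,0.087, -0.0377,0.0156,0,0,0.087, -0.0377,0.0156,0,0,0.087, -0.0377,0.0156,0,0,0.087, -0.0377,0.0156,0,0,0.087, -0.0377,0.0156,0,0,0.087, -0.0377,0.0156,0,0,0.087, -0.0377,0.0156,0,0,0.087, -0.0377,0.0156,0,0,0.087, -0.0377,0.0156,0,0,0.087, 0,0,0,0,0.087]'; python3 go.py .6536 -.034 .005 107; python3 wr.py
```

```text
clock: 73.9
eef_pos: [0.6531, -0.0355, 0.1942]
orientation: [-3.128, 0.008, 1.86]
wrist_force: [-0.9, -0.1, -0.9]
grip_width: 0.0868
gripper_force: 0.0
tool shift mm [  1.2   0.9 189.2] turn rad -0.007 | yaw 106.6 pos [ 0.6531 -0.0355  0.1942] tilt [-3.128  0.008] F [-0.9 -0.1 -0.9] g 0.0868 0.0 t 73.9
joints [ 0.54  0.54 -0.81  1.37  0.4   1.4   0.02]
[ 439   53   61   74 2183] z [0.055 0.069] c [756.  79.] [24. 64.] 34.7
[ 293   75   63  106 6407] z [0.019 0.02 ] c [641.   8.] [ 63. 109.] 17.2
[ 241  200   67   74 3649] z [0.019 0.02 ] c [ 618. -137.] [95. 63.] 89.7
```

```bash
python3 -m handwheel '[0.001,0.001,0.035,-0.007,0.08, 0,0,0.035,0,0.08, 0,0,0.035,0,0.08, 0,0,0.035,0,0.08, 0,0,0.03,0,0.08, 0,0,0.0185,0,0.08, 0,0,0,0,0.04, 0,0,0,0,0.04, 0,0,0,0,0.04, 0,0,0,0,0.04, 0,0,0,0,0.04, 0,0,-0.02,0,0.04, 0,0,-0.02,0.125,0.04, 0,0,-0.02,0.125,0.04, 0,0,0,0.124,0.04, 0,0,0,0,0.04]'; python3 go.py .514 .178 .018 85.4; python3 wr.py
```

```text
clock: 75.55
eef_pos: [0.6512, -0.0284, 0.0691]
orientation: [-3.136, 0.011, 1.496]
wrist_force: [-0.1, -0.3, -1.7]
grip_width: 0.0632
gripper_force: 30.0
tool shift mm [ 195.5 -152.4   51.1] turn rad 0.005 | yaw 85.7 pos [ 0.6512 -0.0284  0.0691] tilt [-3.136  0.011] F [-0.1 -0.3 -1.7] g 0.0632 30.0 t 75.5
joints [ 0.47  0.62 -0.7   1.51  0.42  1.17 -0.38]
[ 452    0  122   73 5230] z [0.057 0.07 ] c [757.  70.] [13. 52.] 49.8
[  254    71   139   204 25811] z [0.078 0.079] c [655.  12.] [104.  65.] 85.5
[ 250  304   81   31 2392] z [0.019 0.02 ] c [ 619. -116.] [29. 64.] 85.6
```

```bash
python3 -m handwheel '[0.0279,-0.0218,0,0,0.04, 0.0279,-0.0218,0,0,0.04, 0.0279,-0.0218,0,0,0.04, 0.0279,-0.0218,0,0,0.04, 0.0279,-0.0218,0,0,0.04, 0.0279,-0.0218,0,0,0.04, 0.02,-0.0218,0,0,0.04, 0,0,0.03,0.005,0.04, 0,0,0.019,0,0.04, 0,0,0,0,0.04]'; python3 go.py .514 .185 .0195 85.4;  python3 wr.py; python3 -m handwheel '[0.005,0,0,0,0.04, 0.005,0,0,0,0.04, 0,0,0,0,0.04]'
```

```text
clock: 76.6
eef_pos: [0.5098, 0.1684, 0.0157]
orientation: [-3.129, 0.012, 1.496]
wrist_force: [0.2, 0.1, -0.5]
grip_width: 0.0638
gripper_force: 30.0
tool shift mm [16.8  3.  -3.8] turn rad 0.006 | yaw 85.7 pos [0.5098 0.1684 0.0157] tilt [-3.129  0.012] F [ 0.2  0.1 -0.5] g 0.0638 30.0 t 76.6
joints [ 0.25  0.49 -0.78  1.85  0.42  0.98 -0.79]
[  66    0   98   16 1006] z [0.009 0.01 ] c [421. 297.] [ 6. 47.] 85.9
[  254    71   139   204 25815] z [0.024 0.026] c [513. 208.] [104.  65.] 85.6
clock: 76.95
eef_pos: [0.5133, 0.1806, 0.0191]
orientation: [-3.135, 0.009, 1.494]
wrist_force: [-0.1, -0.3, -2.3]
grip_width: 0.0635
gripper_force: 30.0
```

```bash
python3 -m handwheel '[0.006,0,0,0,0.04, 0.006,0,0,0,0.04, 0,0,0,0,0.04]' && python3 -m handwheel '[0.004,0,0,0,0.04, 0,0,0,0,0.04]' && python3 -m handwheel '[0.004,0,0,0,0.04, 0,0,0,0,0.04]' && python3 -m handwheel '[0.003,0,0,0,0.04, 0,0,0,0,0.04]'
```

```text
clock: 77.25
eef_pos: [0.5137, 0.1926, 0.0183]
orientation: [-3.134, 0.009, 1.494]
wrist_force: [0.3, 0.2, -0.7]
grip_width: 0.0635
gripper_force: 30.0
clock: 77.45
eef_pos: [0.5139, 0.1958, 0.018]
orientation: [-3.134, 0.01, 1.493]
wrist_force: [-0.1, 0.7, -2.1]
grip_width: 0.0635
gripper_force: 30.0
clock: 77.65
eef_pos: [0.5144, 0.1985, 0.0178]
orientation: [-3.134, 0.012, 1.492]
wrist_force: [0.2, -2.4, -0.5]
grip_width: 0.0639
gripper_force: 30.0
clock: 77.85
eef_pos: [0.5143, 0.1987, 0.0171]
orientation: [-3.132, 0.016, 1.49]
wrist_force: [-1.6, -11.2, 0.5]
grip_width: 0.0639
gripper_force: 30.0
```

Same arc, mirrored (+tx).

```bash
cat > tilt.py <<'E'
from h import *
# tilt of the held rest from brown points on its visible face near the tool
s=read_state(); im,d=camera("wrist"); P=cloud("wrist",d); hsv=cv2.cvtColor(im,cv2.COLOR_RGB2HSV)
m=(d>0)&(hsv[...,0]>=3)&(hsv[...,0]<=16)&(hsv[...,1]>110)
q=P[m]; o=s["orientation"][2]; e=s["eef_pos"]; r=q-e; lx=r[:,0]*np.cos(o)+r[:,1]*np.sin(o); ly=r[:,0]*np.sin(o)-r[:,1]*np.cos(o)
k=(abs(ly)<.028)&(abs(lx)<.12)&(r[:,2]>-.11)&(r[:,2]<.07); A=np.c_[lx[k],r[k,2]]*1000
h=np.histogram2d(A[:,0],A[:,1],[np.arange(-120,121,10),np.arange(-110,80,10)])[0]
print("tcp",e.round(4),"n",k.sum(),"t",s["clock"])
for b in np.arange(-120,120,10):
    j=(A[:,0]>=b)&(A[:,0]<b+10)
    if j.sum()>30: print("x",b+5,"z %.0f (%.0f..%.0f) n%d"%(np.median(A[j,1]),np.percentile(A[j,1],5),np.percentile(A[j,1],95),j.sum()))
E
python3 -m handwheel '[0.004,0,-0.002,0,0.04, 0,0,-0.004,0,0.04, 0,0,-0.005,0,0.04, 0,0,-0.005,0,0.04, 0.001,0,-0.005,0,0.04, 0.001,0,-0.005,0,0.04, 0.001,0,-0.005,0,0.04, 0.002,0,-0.005,0,0.04, 0,0,0,0,0.04]' && python3 tilt.py && python3 -m handwheel '[0.003,0,-0.006,0,0.04, 0.003,0,-0.006,0,0.04, 0.005,0,-0.0066,0,0.04, 0.005,0,-0.0066,0,0.04, 0.006,0,-0.0066,0,0.04, 0.0065,0,-0.0055,0,0.04, 0.0065,0,-0.0055,0,0.04, 0.007,0,-0.005,0,0.04, 0,0,0,0,0.04]' && python3 tilt.py
```

```text
clock: 78.75
eef_pos: [0.5157, 0.2098, 0.054]
orientation: [-3.134, 0.013, 1.491]
wrist_force: [-1.1, -6.6, 0.1]
grip_width: 0.0637
gripper_force: 30.0
tcp [0.5157 0.2098 0.054 ] n 24501 t 78.75
x -5 z 10 (8..12) n2057
x 5 z 5 (3..8) n2129
x 15 z 1 (-1..3) n2042
x 25 z -3 (-5..-1) n1988
x 35 z -8 (-10..-5) n2011
x 45 z -12 (-14..-10) n1926
x 55 z -17 (-19..-14) n1942
x 65 z -21 (-23..-19) n1864
x 75 z -25 (-28..-23) n1742
x 85 z -28 (-35..-27) n53
x 95 z 2 (-19..4) n1881
x 105 z 3 (1..4) n2096
x 115 z 3 (1..4) n2760
clock: 79.7
eef_pos: [0.5192, 0.2556, 0.102]
orientation: [-3.135, 0.009, 1.494]
wrist_force: [-1.3, -2.5, -0.0]
grip_width: 0.063
gripper_force: 30.0
tcp [0.5192 0.2556 0.102 ] n 15497 t 79.7
x -5 z 8 (-1..15) n2986
x 5 z -11 (-22..-3) n2836
x 15 z -33 (-43..-24) n2190
x 25 z -50 (-66..-45) n995
x 35 z -71 (-94..-67) n515
x 45 z -46 (-47..-45) n447
x 55 z -46 (-47..-45) n914
x 65 z -46 (-47..-45) n1180
x 85 z -46 (-47..-45) n670
x 95 z -46 (-47..-44) n1204
x 105 z -46 (-47..-45) n1289
x 115 z -94 (-95..-92) n243
```

```bash
python3 -m handwheel '[0.008,0,-0.0035,0,0.04, 0.008,0,-0.0035,0,0.04, 0.005,0,-0.003,0,0.04, 0,0,0,0,0.04]' && python3 tilt.py | head -7;  python3 -m handwheel '[0,0,-0.02,0,0.04, 0,0,-0.02,0,0.04, -0.039,0,0,0,0.04, -0.039,0,0,0,0.04, -0.039,0,0,0,0.04, -0.039,0,0,0,0.04, -0.039,0,0,0,0.04, -0.039,0,0,0,0.04, -0.039,0,0,0,0.04, -0.039,0,0,0,0.04, 0,0,0.02,0,0.04, 0,0,0.02,0,0.04, 0,0,0.017,0,0.04, 0,0,0,0,0.04]' && python3 -m handwheel '[0,0,0.003,0,0.04, 0,0,0,0,0.04]' && python3 -m handwheel '[0,0,0.003,0,0.04, 0,0,0,0,0.04]' && python3 -m handwheel '[0,0,0.003,0,0.04, 0,0,0,0,0.04]'; python3 tilt.py|head -7
```

```text
clock: 80.15
eef_pos: [0.5209, 0.2762, 0.1115]
orientation: [-3.134, 0.009, 1.494]
wrist_force: [-1.4, -1.9, -0.0]
grip_width: 0.0634
gripper_force: 30.0
tcp [0.5209 0.2762 0.1115] n 12389 t 80.15
x -5 z 2 (-15..15) n3970
x 5 z -31 (-60..-18) n2482
x 15 z -73 (-102..-63) n692
x 25 z -55 (-56..-54) n396
x 35 z -55 (-56..-54) n772
x 45 z -55 (-56..-54) n805
clock: 81.6
eef_pos: [0.4951, -0.0361, 0.0954]
orientation: [-3.131, 0.009, 1.493]
wrist_force: [-0.3, 0.1, -2.0]
grip_width: 0.0633
gripper_force: 30.1
clock: 81.8
eef_pos: [0.4969, -0.0362, 0.0948]
orientation: [-3.135, 0.01, 1.493]
wrist_force: [0.7, 0.6, -2.0]
grip_width: 0.0634
gripper_force: 30.1
clock: 82.0
eef_pos: [0.4965, -0.0364, 0.0914]
orientation: [-3.135, 0.01, 1.492]
wrist_force: [-0.1, 0.3, -1.9]
grip_width: 0.0633
gripper_force: 30.1
clock: 82.2
eef_pos: [0.4962, -0.0364, 0.088]
orientation: [-3.134, 0.01, 1.492]
wrist_force: [0.3, -0.3, -1.0]
grip_width: 0.0627
gripper_force: 30.1
tcp [ 0.4962 -0.0364  0.088 ] n 8351 t 82.2
x -5 z 5 (-8..16) n3419
x 5 z -27 (-48..-11) n3328
x 15 z -64 (-79..-51) n1604
```

```bash
python3 -m handwheel '[0,0,0.003,0,0.04, 0.002,0,0.002,0,0.04, 0.006,0,0,0,0.04, 0.006,0,0,0,0.04, 0.006,0,0,0,0.04, 0.008,0,0.001,0,0.04, 0.008,0,0.0015,0,0.04, 0.008,0,0.002,0,0.04, 0,0,0,0,0.04]' && python3 tilt.py | head -7 && python3 -m handwheel '[0.009,0,0.002,0,0.04, 0.009,0,0.003,0,0.04, 0.008,0,0.004,0,0.04, 0.007,0,0.005,0,0.04, 0.006,0,0.005,0,0.04, 0.006,0,0.005,0,0.04, 0.005,0,0.006,0,0.04, 0.005,0,0.006,0,0.04, 0.005,0,0.007,0,0.04, 0.003,0,0.007,0,0.04, 0.003,0,0.007,0,0.04, 0.003,0,0.007,0,0.04, 0.001,0,0.007,0,0.04, 0.001,0,0.004,0,0.04, 0,0,0,0,0.04]' && python3 tilt.py && python3 -m handwheel '[0,0,0,0,0.08, 0,0,0,0,0.08, 0,0,0,0,0.08, 0,0,-0.04,0,0.08, 0,0,-0.04,0,0.08, 0,0,-0.04,0,0.087, 0,0,-0.03,0,0.087, 0,0,0,0,0.087]' ; python3 wr.py; python3 go.py .5 .07 .002 85.4
```

```text
clock: 83.15
eef_pos: [0.5013, 0.0096, 0.0802]
orientation: [-3.138, 0.009, 1.494]
wrist_force: [-4.1, 2.2, 20.0]
grip_width: 0.0614
gripper_force: 30.0
tcp [0.5013 0.0096 0.0802] n 3535 t 83.15
x -25 z -56 (-74..-41) n846
x -15 z -9 (-37..30) n2328
x -5 z 12 (8..14) n361
clock: 84.7
eef_pos: [0.5043, 0.0773, 0.0019]
orientation: [-3.133, 0.01, 1.492]
wrist_force: [0.3, -0.7, -0.5]
grip_width: 0.0411
gripper_force: 0.1
tcp [0.5043 0.0773 0.0019] n 3367 t 84.7
x -55 z 11 (10..11) n31
x -45 z 11 (11..12) n1343
x -35 z 11 (11..12) n1282
x -25 z 12 (11..16) n44
x -15 z 6 (2..10) n581
x -5 z 8 (2..44) n86
clock: 85.55
eef_pos: [0.5082, 0.0795, 0.1568]
orientation: [-3.141, 0.01, 1.492]
wrist_force: [-0.6, 0.5, -0.6]
grip_width: 0.0862
gripper_force: 0.0
[ 556  109   84   87 4890] z [0.049 0.07 ] c [753.  96.] [66. 26.] 78.5
[ 281  189   65   85 4631] z [0.013 0.014] c [495.  20.] [95. 63.] 88.4
tool shift mm [ -9.5  -6.3 152.4] turn rad 0.002 | yaw 85.5 pos [0.5071 0.0789 0.1544] tilt [-3.138  0.01 ] F [ 0.5 -0.8 -1.3] g 0.0866 0.0 t 85.6
joints [ 0.49  0.23 -0.83  1.8   0.19  1.19 -0.47]
```

```bash
python3 -m handwheel '[-0.03,0,0,0,0.087, 0,0,0,0,0.087]'; python3 wr.py; python3 feet.py .4948 .0125 88.4
python3 - <<'E'
from h import *
im,d=camera("wrist"); save("w8",im,(220,120,420,300),3)
E
```

```text
clock: 85.8
eef_pos: [0.5029, 0.0451, 0.1515]
orientation: [-3.132, 0.012, 1.488]
wrist_force: [-0.4, -1.4, 0.6]
grip_width: 0.087
gripper_force: 0.0
[ 574   66   66   86 3894] z [0.042 0.063] c [751.  93.] [65. 24.] 86.7
[ 283  157   68  105 5912] z [0.013 0.014] c [495.  12.] [110.  63.] 88.5
(-1, -1) (np.int64(341), np.int64(252)) [31. 31. 30.]
(-1, 1) (np.int64(299), np.int64(254)) [136. 108.  77.]
(1, -1) (np.int64(338), np.int64(174)) [33. 32. 31.]
(1, 1) (np.int64(292), np.int64(176)) [33. 33. 31.]
```

View pics/w8.png

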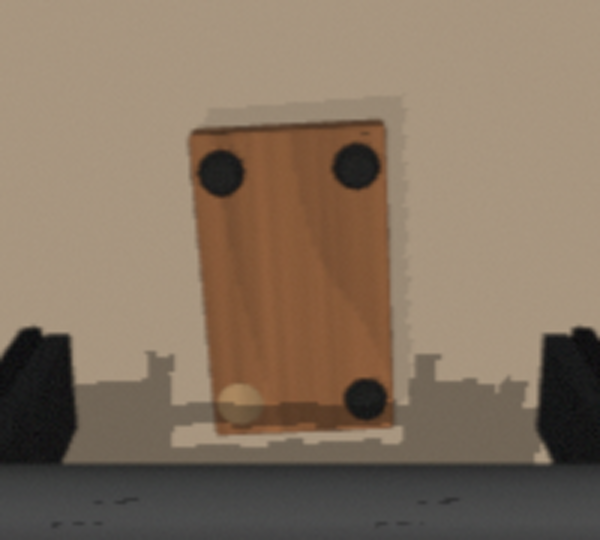

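```bash
python3 go.py .495 .0125 .003 88.5; python3 -m handwheel '[-0.031,-0.009,0,-0.056,0.085, 0,-0.002,0.04,0,0.085, 0,0,0.04,0,0.085, 0,0,0.035,0,0.085, 0,0,0.02,0,0.085, 0,0,0.0125,0,0.085, 0,0,0,0,0.085, 0,0,0,0,0.04, 0,0,0,0,0.04, 0,0,0,0,0.04, 0,0,0,0,0.04, 0,0,0,0,0.04, 0,0,0,0,0.04, 0,0,-0.03,0,0.04, 0,0,-0.04,0,0.04, 0,0,-0.04,0,0.04, 0,0,0,0,0.04]'; python3 go.py .51 -.285 .12 0
python3 - <<'E'
from h import *
# tray rim from top camera: rim points z .026-.04 in window, robust edges
im,d=camera("top"); P=cloud("top",d); Q=P[150:226,385:485].reshape(-1,3); q=Q[(Q[:,2]>.024)&(Q[:,2]<.042)]
hx,ex=np.histogram(q[:,0],np.arange(.38,.65,.004)); hy,ey=np.histogram(q[:,1],np.arange(-.5,-.18,.004))
print([(round(e,3),int(h)) for e,h in zip(ex,hx) if h>25]); print([(round(e,3),int(h)) for e,h in zip(ey,hy) if h>25])
E
```

```text
tool shift mm [-37.1  -5.2 149. ] turn rad -0.052 | yaw 85.5 pos [0.5031 0.0491 0.152 ] tilt [-3.133  0.01 ] F [-0.3  0.5 -0.2] g 0.0871 0.0 t 86.0
joints [ 0.54  0.22 -0.81  1.82  0.18  1.19 -0.41]
clock: 87.65
eef_pos: [0.4925, 0.0189, 0.1204]
orientation: [-3.141, 0.011, 1.548]
wrist_force: [1.1, -0.1, -3.1]
grip_width: 0.063
gripper_force: 30.0
tool shift mm [-303.4   24.3    0.4] turn rad 1.548 | yaw 88.7 pos [0.4925 0.0189 0.1204] tilt [-3.141  0.011] F [ 1.1 -0.1 -3.1] g 0.063 30.0 t 87.7
joints [ 0.61  0.22 -0.81  1.89  0.19  1.11 -0.3 ]
[(np.float64(0.436), 40), (np.float64(0.44), 50), (np.float64(0.444), 29), (np.float64(0.6), 46), (np.float64(0.604), 57), (np.float64(0.608), 36)]
[(np.float64(-0.464), 46), (np.float64(-0.46), 60), (np.float64(-0.244), 51), (np.float64(-0.24), 38)]
```

```bash
python3 -m handwheel '[-0.0418,0.004,0,0,0.04, -0.0418,0.004,0,0,0.04, -0.0418,0.004,0,0,0.04, -0.0418,0.004,0,0,0.04, -0.0418,0.004,0,0,0.04, -0.0418,0.004,0,0,0.04, -0.0418,0.004,0,0,0.04, -0.0418,0.004,0,0,0.04, -0.0418,0.004,0,0,0.04, -0.0418,0.004,0,0,0.04, 0,0,0,0,0.04]' && python3 -m handwheel '[0,0,0,0.1407,0.04, 0,0,0,0.1407,0.04, 0,0,0,0.1407,0.04, 0,0,0,0.1407,0.04, 0,0,0,0.1407,0.04, 0,0,0,0.1407,0.04, 0,0,0,0.1407,0.04, 0,0,0,0.1407,0.04, 0,0,0,0.1407,0.04, 0,0,0,0.1407,0.04, 0,0,0,0.1407,0.04, 0,0,0,0,0.04]'; python3 go.py .523 -.400 .012 0; python3 wr.py
```

```text
clock: 88.8
eef_pos: [0.5171, -0.407, 0.1165]
orientation: [-3.13, 0.011, 1.541]
wrist_force: [-1.2, -0.0, -1.4]
grip_width: 0.0633
gripper_force: 30.0
clock: 90.0
eef_pos: [0.5196, -0.3998, 0.1175]
orientation: [3.133, 0.011, -0.002]
wrist_force: [-0.3, -0.7, -2.3]
grip_width: 0.0635
gripper_force: 30.0
tool shift mm [  3.4   0.2 105.5] turn rad -0.002 | yaw -0.1 pos [ 0.5196 -0.3998  0.1175] tilt [3.133 0.011] F [-0.3 -0.7 -2.3] g 0.0635 30.0 t 90.0
joints [ 0.78  0.49 -0.27  1.48  0.15  1.2  -1.09]
[   0   25   77   89 6009] z [0.019 0.02 ] c [ 618. -174.] [56. 63.] 89.6
[  259   161   126   114 12142] z [0.124 0.125] c [ 537. -400.] [64. 64.] 0.2
[ 268  304  108   31 2857] z [0.124 0.125] c [ 476. -399.] [63. 23.] 89.4
```

```bash
python3 -m handwheel '[0.007,0,0.035,0,0.04, 0,0,0.035,0,0.04, 0,0,0.02,0,0.04, 0,0,0.012,0,0.04, 0,0,0.003,0,0.04, 0,0,0,0,0.04]' && python3 -m handwheel '[0,0,0.002,0,0.04, 0,0,0,0,0.04]' && python3 -m handwheel '[0,0,0,0,0.072, 0,0,0,0,0.072, 0,0,0,0,0.072, 0,0,-0.03,0,0.072, 0,0,-0.04,0,0.08, 0,0,-0.05,0,0.087, 0,0,-0.05,0,0.087, 0,0,0,0,0.087]'; python3 wr.py; python3 go.py .617 -.19 .19 90
```

```text
clock: 90.65
eef_pos: [0.5268, -0.4015, 0.0147]
orientation: [3.132, 0.008, 0.002]
wrist_force: [0.6, 0.4, -1.8]
grip_width: 0.0634
gripper_force: 30.0
clock: 90.85
eef_pos: [0.5271, -0.4017, 0.0134]
orientation: [3.131, 0.007, 0.001]
wrist_force: [0.3, -1.1, -1.9]
grip_width: 0.0631
gripper_force: 30.0
clock: 91.65
eef_pos: [0.5312, -0.4015, 0.1912]
orientation: [3.125, -0.002, 0.001]
wrist_force: [1.0, -0.6, -0.6]
grip_width: 0.0863
gripper_force: 0.0
[   0   55  127   68 7834] z [0.019 0.02 ] c [ 618. -146.] [111.  63.] 89.6
[ 290  133   59   96 5062] z [0.017 0.018] c [ 521. -402.] [109.  62.] 0.1
[ 380  307   60   27 1201] z [0.021 0.022] c [ 341. -515.] [40. 73.] 2.5
tool shift mm [  87.3 -210.8   -2.9] turn rad -1.570 | yaw 0.0 pos [ 0.5299 -0.4008  0.1871] tilt [3.127e+00 2.000e-03] F [ 0.3 -0.3 -1.1] g 0.0868 0.0 t 91.7
joints [ 0.77  0.45 -0.28  1.39  0.14  1.32 -1.08]
```

```bash
python3 -m handwheel '[0.0218,-0.0527,0,0,0.087, 0.0109,-0.0264,0,0,0.087, 0.0109,-0.0264,0,0,0.087, 0.0109,-0.0264,0,0,0.087, 0.0109,-0.0264,0,0,0.087, 0.0109,-0.0264,0,0,0.087, 0.0109,-0.0264,0,0,0.087, 0,0,0,0,0.087]' && python3 -m handwheel '[0,0,0,-0.1422,0.087, 0,0,0,-0.1422,0.087, 0,0,0,-0.1422,0.087, 0,0,0,-0.1422,0.087, 0,0,0,-0.1422,0.087, 0,0,0,-0.1422,0.087, 0,0,0,-0.1422,0.087, 0,0,0,-0.1422,0.087, 0,0,0,-0.1422,0.087, 0,0,0,-0.1422,0.087, 0,0,0,-0.1422,0.087, 0,0,0,0,0.087]'; python3 wr.py; python3 go.py .6177 -.189 .004 89.6
```

```text
clock: 92.5
eef_pos: [0.6134, -0.1894, 0.1785]
orientation: [3.135, 0.009, 0.007]
wrist_force: [0.2, 1.2, -0.2]
grip_width: 0.087
gripper_force: 0.0
clock: 93.7
eef_pos: [0.6117, -0.1956, 0.1786]
orientation: [-3.132, 0.009, 1.567]
wrist_force: [0.6, 0.6, 0.5]
grip_width: 0.0868
gripper_force: 0.0
[ 298   68   66  112 7099] z [0.019 0.02 ] c [ 619. -146.] [109.  63.] 89.6
[ 206  309   90   41 3226] z [0.017 0.018] c [ 521. -396.] [109.  56.] 0.1
tool shift mm [  6.5   5.8 174.8] turn rad -0.002 | yaw 89.5 pos [ 0.6118 -0.1955  0.1788] tilt [-3.132  0.009] F [1.2 0.7 0.3] g 0.0868 0.0 t 93.8
joints [ 0.69  0.47 -0.62  1.44  0.29  1.33  0.04]
```

```bash
python3 -m handwheel '[0.0065,0.0068,0.035,-0.002,0.08, 0,0,0.035,0,0.08, 0,0,0.035,0,0.08, 0,0,0.035,0,0.08, 0,0,0.02,0,0.08, 0,0,0.015,0,0.08, 0,0,0,0,0.08, 0,0,0,0,0.04, 0,0,0,0,0.04, 0,0,0,0,0.04, 0,0,0,0,0.04, 0,0,0,0,0.04, 0,0,-0.03,0,0.04, 0,0,-0.03,0.072,0.04, 0,0,0,0,0.04]'; python3 go.py .514 .176 .0195 85.4; python3 wr.py
```

```text
clock: 95.25
eef_pos: [0.6206, -0.19, 0.0689]
orientation: [-3.14, 0.011, 1.493]
wrist_force: [1.4, 0.7, -1.2]
grip_width: 0.0635
gripper_force: 30.0
tool shift mm [ 356.5 -134.9   49.4] turn rad 0.002 | yaw 85.5 pos [ 0.6206 -0.19    0.0689] tilt [-3.14   0.011] F [ 1.4  0.7 -1.2] g 0.0635 30.0 t 95.2
joints [ 0.65  0.57 -0.58  1.54  0.34  1.14 -0.08]
[  250    51   145   223 29453] z [0.082 0.083] c [ 624. -145.] [110.  64.] 85.4
```

```bash
python3 -m handwheel '[0.0395,-0.0149,0,0,0.04, 0.0395,-0.0149,0,0,0.04, 0.0395,-0.0149,0,0,0.04, 0.0395,-0.0149,0,0,0.04, 0.0395,-0.0149,0,0,0.04, 0.0395,-0.0149,0,0,0.04, 0.0395,-0.0149,0,0,0.04, 0.0395,-0.0149,0,0,0.04, 0.0395,-0.0149,0,0,0.04, 0,0,0,0,0.04, 0,0,0.025,0,0.04, 0,0,0.02,0,0.04, 0,0,0,0,0.04]'; python3 go.py .514 .185 .0155 85.4; python3 wr.py
```

```text
clock: 96.6
eef_pos: [0.5087, 0.173, 0.0138]
orientation: [-3.129, 0.012, 1.495]
wrist_force: [0.2, -0.0, -1.5]
grip_width: 0.0631
gripper_force: 30.0
tool shift mm [12.4  4.4 -1.7] turn rad 0.005 | yaw 85.7 pos [0.5087 0.173  0.0138] tilt [-3.129  0.012] F [ 0.2 -0.  -1.5] g 0.0631 30.0 t 96.6
joints [ 0.18  0.47 -0.71  1.85  0.37  0.97 -0.77]
[  66    0   81   24 1647] z [0.009 0.01 ] c [417. 299.] [10. 38.] 85.9
[  249    51   146   223 29464] z [0.027 0.028] c [513. 218.] [110.  65.] 86.0
```

```bash
python3 -m handwheel '[0.006,0.004,-0.002,0.005,0.04, 0.006,0,0,0,0.04, 0.004,0,0,0,0.04, 0,0,0,0,0.04]' && python3 -m handwheel '[0.004,0,0,0,0.04, 0,0,0,0,0.04]' && python3 -m handwheel '[0.004,0,0,0,0.04, 0,0,0,0,0.04]' && python3 -m handwheel '[0.003,0,0,0,0.04, 0,0,0,0,0.04]'
```

```text
clock: 97.05
eef_pos: [0.5167, 0.1905, 0.0193]
orientation: [-3.135, 0.01, 1.49]
wrist_force: [0.5, -0.6, -1.0]
grip_width: 0.0635
gripper_force: 30.0
clock: 97.25
eef_pos: [0.5165, 0.1909, 0.0183]
orientation: [-3.133, 0.015, 1.488]
wrist_force: [-1.2, -10.6, 0.5]
grip_width: 0.0639
gripper_force: 30.0
clock: 97.45
eef_pos: [0.5165, 0.1914, 0.0175]
orientation: [-3.131, 0.02, 1.486]
wrist_force: [-2.3, -22.0, 1.0]
grip_width: 0.0636
gripper_force: 30.0
clock: 97.65
eef_pos: [0.5166, 0.192, 0.0169]
orientation: [-3.13, 0.023, 1.485]
wrist_force: [-3.8, -27.1, 0.8]
grip_width: 0.0635
gripper_force: 30.0
```

```bash
python3 -m handwheel '[-0.002,0,-0.002,0,0.04, 0,0,-0.004,0,0.04, 0,0,-0.005,0,0.04, 0,0,-0.005,0,0.04, 0.001,0,-0.005,0,0.04, 0.001,0,-0.005,0,0.04, 0.001,0,-0.005,0,0.04, 0.002,0,-0.005,0,0.04, 0,0,0,0,0.04]' && python3 tilt.py | head -9 && python3 -m handwheel '[0.003,0,-0.006,0,0.04, 0.003,0,-0.006,0,0.04, 0.005,0,-0.0066,0,0.04, 0.005,0,-0.0066,0,0.04, 0.006,0,-0.0066,0,0.04, 0.0065,0,-0.0055,0,0.04, 0.0065,0,-0.0055,0,0.04, 0.007,0,-0.005,0,0.04, 0,0,0,0,0.04]' && python3 tilt.py | head -7
```

```text
clock: 98.55
eef_pos: [0.5178, 0.2022, 0.0549]
orientation: [-3.134, 0.014, 1.489]
wrist_force: [-1.2, -8.8, 0.9]
grip_width: 0.0637
gripper_force: 30.0
tcp [0.5178 0.2022 0.0549] n 24917 t 98.55
x -5 z 14 (12..16) n1673
x 5 z 11 (8..13) n2180
x 15 z 6 (4..8) n2135
x 25 z 3 (0..5) n2154
x 35 z -1 (-4..0) n2073
x 45 z -6 (-8..-3) n2076
x 55 z -9 (-12..-7) n2060
x 65 z -14 (-16..-12) n1999
clock: 99.5
eef_pos: [0.5217, 0.2478, 0.1029]
orientation: [-3.135, 0.01, 1.491]
wrist_force: [0.1, -2.6, 0.4]
grip_width: 0.0633
gripper_force: 30.0
tcp [0.5217 0.2478 0.1029] n 16121 t 99.5
x -5 z 13 (7..18) n2256
x 5 z -2 (-11..6) n3016
x 15 z -21 (-30..-12) n2406
x 25 z -39 (-49..-31) n1916
x 35 z -54 (-67..-50) n835
x 45 z -71 (-94..-68) n338
```

```bash
python3 -m handwheel '[0.008,0,-0.004,0,0.04, 0.008,0,-0.0035,0,0.04, 0.008,0,-0.003,0,0.04, 0.003,0,0,0,0.04, 0,0,0,0,0.04]' && python3 tilt.py | head -6;  python3 -m handwheel '[0,0,-0.02,0,0.04, 0,0,-0.02,0,0.04, -0.039,0,0,0,0.04, -0.039,0,0,0,0.04, -0.039,0,0,0,0.04, -0.039,0,0,0,0.04, -0.039,0,0,0,0.04, -0.039,0,0,0,0.04, -0.039,0,0,0,0.04, -0.039,0,0,0,0.04, 0,0,0.02,0,0.04, 0,0,0.02,0,0.04, 0,0,0.015,0,0.04, 0,0,0,0,0.04]' && python3 -m handwheel '[0,0,0.003,0,0.04, 0,0,0,0,0.04]' && python3 -m handwheel '[0,0,0.003,0,0.04, 0,0,0,0,0.04]'; python3 tilt.py|head -7
```

```text
clock: 100.05
eef_pos: [0.5237, 0.2747, 0.1123]
orientation: [-3.134, 0.01, 1.491]
wrist_force: [-0.1, -2.0, -0.6]
grip_width: 0.0637
gripper_force: 30.0
tcp [0.5237 0.2747 0.1123] n 12319 t 100.05
x -5 z 9 (-4..19) n3283
x 5 z -24 (-45..-7) n3309
x 15 z -71 (-103..-59) n928
x 25 z -56 (-57..-55) n249
x 35 z -55 (-57..-54) n697
clock: 101.5
eef_pos: [0.4973, -0.0369, 0.0987]
orientation: [-3.131, 0.009, 1.49]
wrist_force: [-0.7, -0.1, -1.3]
grip_width: 0.0636
gripper_force: 30.0
clock: 101.7
eef_pos: [0.4989, -0.0371, 0.098]
orientation: [-3.135, 0.01, 1.49]
wrist_force: [-0.3, 0.2, -0.8]
grip_width: 0.0634
gripper_force: 30.0
clock: 101.9
eef_pos: [0.4986, -0.0374, 0.0946]
orientation: [-3.134, 0.01, 1.49]
wrist_force: [-1.0, -0.2, -0.4]
grip_width: 0.063
gripper_force: 30.0
tcp [ 0.4986 -0.0374  0.0946] n 8455 t 101.9
x -5 z 10 (-1..19) n2977
x 5 z -22 (-45..-4) n3814
x 15 z -63 (-79..-49) n1664
```

```bash
python3 -m handwheel '[0,0,0.003,0,0.04, 0,0,0.003,0,0.04, 0,0,0,0,0.04]' && python3 -m handwheel '[0.002,0,0.003,0,0.04, 0.006,0,0.001,0,0.04, 0.006,0,0,0,0.04, 0.006,0,0,0,0.04, 0.008,0,0.001,0,0.04, 0.008,0,0.001,0,0.04, 0.008,0,0.002,0,0.04, 0,0,0,0,0.04]' && python3 tilt.py | head -7 && python3 -m handwheel '[0.009,0,0.002,0,0.04, 0.009,0,0.003,0,0.04, 0.008,0,0.004,0,0.04, 0.007,0,0.005,0,0.04, 0.006,0,0.005,0,0.04, 0.006,0,0.005,0,0.04, 0.005,0,0.006,0,0.04, 0.005,0,0.006,0,0.04, 0.005,0,0.007,0,0.04, 0.003,0,0.007,0,0.04, 0.003,0,0.007,0,0.04, 0.003,0,0.007,0,0.04, 0.001,0,0.007,0,0.04, 0.001,0,0.005,0,0.04, 0,0,0,0,0.04]' && python3 tilt.py
```

```text
clock: 102.25
eef_pos: [0.4981, -0.0375, 0.088]
orientation: [-3.133, 0.01, 1.49]
wrist_force: [0.5, 0.4, -0.8]
grip_width: 0.0632
gripper_force: 30.0
clock: 103.05
eef_pos: [0.503, 0.0078, 0.0813]
orientation: [-3.136, 0.01, 1.492]
wrist_force: [-3.0, 0.9, 13.0]
grip_width: 0.0635
gripper_force: 30.0
tcp [0.503  0.0078 0.0813] n 3590 t 103.05
x -25 z -60 (-74..-51) n536
x -15 z -24 (-46..-7) n1398
x -5 z 11 (-5..22) n1656
clock: 104.6
eef_pos: [0.5065, 0.0761, 0.0024]
orientation: [-3.133, 0.011, 1.49]
wrist_force: [-0.3, 0.1, 0.7]
grip_width: 0.0627
gripper_force: 30.0
tcp [0.5065 0.0761 0.0024] n 3445 t 104.6
x -35 z 27 (26..28) n987
x -25 z 29 (28..30) n1311
x -15 z 31 (30..32) n482
x -5 z 26 (23..28) n433
x 5 z 25 (24..27) n232
```

```bash
python3 -m handwheel '[0,0,0,0,0.08, 0,0,0,0,0.08, 0,0,0,0,0.08, 0,0,-0.04,0,0.08, 0,0,-0.04,0,0.08, 0,0,-0.04,0,0.087, -0.03,0,-0.03,0,0.087, 0,0,0,0,0.087]' ; python3 wr.py; python3 go.py .505 .07 .002 85.4
```

```text
clock: 105.45
eef_pos: [0.5082, 0.0447, 0.1577]
orientation: [-3.141, 0.012, 1.486]
wrist_force: [0.1, -0.1, -1.3]
grip_width: 0.0864
gripper_force: 0.0
[ 562   65   78   87 4986] z [0.049 0.069] c [753.  95.] [67. 27.] 82.1
[ 286  144   65  103 5955] z [0.013 0.014] c [502.  25.] [109.  63.] 84.8
tool shift mm [ 23.6  -4.1 153.5] turn rad -0.004 | yaw 85.2 pos [0.5071 0.0461 0.1555] tilt [-3.138  0.011] F [ 0.1  0.5 -1.2] g 0.0866 0.0 t 105.5
joints [ 0.46  0.2  -0.72  1.82  0.15  1.19 -0.38]
```

```bash
python3 feet.py .502 .025 84.8; python3 go.py .506 .069 .003 84.8
```

```text
(-1, -1) (np.int64(340), np.int64(240)) [32. 32. 30.]
(-1, 1) (np.int64(298), np.int64(240)) [32. 32. 31.]
(1, -1) (np.int64(342), np.int64(160)) [164. 131.  92.]
(1, 1) (np.int64(296), np.int64(160)) [33. 33. 31.]
tool shift mm [ 21.7  -1.9 151. ] turn rad 0.008 | yaw 85.3 pos [0.5061 0.0472 0.154 ] tilt [-3.136  0.011] F [ 0.1  0.5 -0.7] g 0.0866 0.0 t 105.5
joints [ 0.46  0.2  -0.72  1.82  0.15  1.19 -0.39]
```

```bash
python3 -m handwheel '[-0.0225,-0.003,0,0.008,0.085, 0,0,0.04,0,0.085, 0,0,0.04,0,0.085, 0,0,0.035,0,0.085, 0,0,0.02,0,0.085, 0,0,0.0155,0,0.085, 0,0,0,0,0.085, 0,0,0,0,0.04, 0,0,0,0,0.04, 0,0,0,0,0.04, 0,0,0,0,0.04, 0,0,0,0,0.04, 0,0,0,0,0.04, 0,0,-0.03,0,0.04, 0,0,-0.04,0,0.04, 0,0,-0.04,0,0.04, 0,0,0,0,0.04]'; python3 go.py .521 -.300 .12 85
```

```text
clock: 107.25
eef_pos: [0.5036, 0.0258, 0.1183]
orientation: [3.141, 0.01, 1.482]
wrist_force: [0.4, 1.4, -1.2]
grip_width: 0.0636
gripper_force: 30.0
tool shift mm [-323.    46.2   -1.7] turn rad -0.002 | yaw 84.9 pos [0.5036 0.0258 0.1183] tilt [3.141 0.01 ] F [ 0.4  1.4 -1.2] g 0.0636 30.0 t 107.2
joints [ 0.49  0.23 -0.71  1.87  0.18  1.1  -0.37]
```

```bash
python3 -m handwheel '[-0.0404,0.0058,0,0,0.04, -0.0404,0.0058,0,0,0.04, -0.0404,0.0058,0,0,0.04, -0.0404,0.0058,0,0,0.04, -0.0404,0.0058,0,0,0.04, -0.0404,0.0058,0,0,0.04, -0.0404,0.0058,0,0,0.04, -0.0404,0.0058,0,0,0.04, 0,0,0,0,0.04]' && python3 -m handwheel '[0,0,0,0.1347,0.04, 0,0,0,0.1347,0.04, 0,0,0,0.1347,0.04, 0,0,0,0.1347,0.04, 0,0,0,0.1347,0.04, 0,0,0,0.1347,0.04, 0,0,0,0.1347,0.04, 0,0,0,0.1347,0.04, 0,0,0,0.1347,0.04, 0,0,0,0.1347,0.04, 0,0,0,0.1347,0.04, 0,0,0,0,0.04]'; python3 go.py .521 -.300 .012 0; python3 wr.py
```

```text
clock: 108.15
eef_pos: [0.516, -0.3076, 0.1148]
orientation: [-3.132, 0.012, 1.474]
wrist_force: [-0.3, -0.1, -0.5]
grip_width: 0.0631
gripper_force: 30.0
clock: 109.35
eef_pos: [0.5179, -0.3001, 0.1154]
orientation: [3.132, 0.01, -0.002]
wrist_force: [0.2, -0.4, -0.3]
grip_width: 0.0638
gripper_force: 30.0
tool shift mm [ 3.100e+00 -1.000e-01  1.034e+02] turn rad -0.002 | yaw -0.1 pos [ 0.5179 -0.3001  0.1154] tilt [3.132 0.01 ] F [ 0.2 -0.4 -0.3] g 0.0638 30.0 t 109.3
joints [ 0.65  0.37 -0.26  1.65  0.12  1.14 -1.21]
[ 397  124   88  123 7591] z [0.017 0.018] c [ 521. -401.] [ 64. 110.] 89.5
[  257   151   130   124 14361] z [0.125 0.126] c [ 539. -300.] [67. 65.] 0.2
[ 267  304  110   31 2350] z [0.125 0.127] c [ 476. -299.] [22. 63.] 0.6
```

```bash
python3 -m handwheel '[0.003,0,0.035,0,0.04, 0,0,0.035,0,0.04, 0,0,0.02,0,0.04, 0,0,0.01,0,0.04, 0,0,0.004,0,0.04, 0,0,0,0,0.04]' && python3 -m handwheel '[0,0,0,0,0.072, 0,0,0,0,0.072, 0,0,0,0,0.072, 0,0,-0.03,0,0.072, 0,0,-0.04,0,0.08, 0,0,-0.05,0,0.087, -0.03,0,-0.05,0,0.087, -0.03,0.04,-0.03,0,0.087, -0.03,0.04,0,0,0.087, 0,0,0,0,0.087]'; python3 wr.py; python3 feet.py .521 -.300 0 .022;python3 feet.py .521 -.401 0 .022
python3 - <<'E'
from find import *
im,d=camera("top"); par=K("top")
m=im.copy(); m[:,:235]=0
for r in rests(m,par,z=.016): 
    if 95<r[2]<125: print("rest x%.0f y%.0f %.0fx%.0f yaw %.1f px"%r[:5],r[5].round())
hsv=cv2.cvtColor(im,cv2.COLOR_RGB2HSV); mm=cv2.inRange(hsv,(0,0,0),(180,255,45)); n,L,st,c=cv2.connectedComponentsWithStats(mm)
for i in range(1,n):
    if 4<st[i,4]<60 and 180<c[i,0]<240 and 150<c[i,1]<235: print(c[i].round(1),st[i,4],ray("top",[c[i]],.062)[0,:2].round(4))
a=cv2.absdiff(np.load("top0.npz")["im"],im).max(2)>60; a=cv2.morphologyEx(a.astype(np.uint8),cv2.MORPH_OPEN,np.ones((3,3)))
n,L,st,c=cv2.connectedComponentsWithStats(a); print([(s.tolist()) for s in st[1:] if s[4]>40])
E
```

```text
clock: 110.0
eef_pos: [0.5206, -0.3018, 0.0126]
orientation: [3.132, 0.008, 0.001]
wrist_force: [0.2, -0.2, -1.4]
grip_width: 0.0638
gripper_force: 30.0
clock: 111.0
eef_pos: [0.4354, -0.3812, 0.204]
orientation: [3.127, 0.009, -0.01]
wrist_force: [0.3, -0.3, -0.9]
grip_width: 0.0869
gripper_force: 0.0
[ 206   33   70  110 6268] z [0.017 0.018] c [ 521. -302.] [108.  63.] 0.0
[ 307   32   62  110 6017] z [0.017 0.018] c [ 521. -401.] [108.  62.] 0.1
[ 495  224  145   41 2746] z [0.021 0.022] c [ 349. -686.] [193.  47.] 80.6
[ 420  227   57   47 1459] z [0.021 0.022] c [ 339. -543.] [91. 41.] 47.1
[395 304  45  31 926] z [0.021 0.022] c [ 235. -508.] [48. 58.] 0.9
(-1, -1) (np.int64(267), np.int64(134)) [35. 34. 32.]
(-1, 1) (np.int64(226), np.int64(134)) [35. 34. 32.]
(1, -1) (np.int64(262), np.int64(47)) [178. 141.  99.]
(1, 1) (np.int64(217), np.int64(48)) [35. 34. 32.]
(-1, -1) (np.int64(365), np.int64(135)) [43. 41. 38.]
(-1, 1) (np.int64(324), np.int64(135)) [172. 137.  96.]
(1, -1) (np.int64(368), np.int64(49)) [38. 37. 36.]
(1, 1) (np.int64(324), np.int64(49)) [52. 49. 47.]
rest x338 y47 113x65 yaw 62.3 px [304. 249.]
rest x520 y-301 107x65 yaw 0.2 px [419. 189.]
[211. 167.] 5 [0.567  0.3255]
[201.2 169.8] 9 [0.5582 0.3534]
[200.5 176.4] 17 [0.5383 0.354 ]
[215.5 177.8] 18 [0.5346 0.3102]
[196.  204.8] 13 [0.4534 0.361 ]
[211.1 205.9] 22 [0.451  0.3174]
[[522, 133, 25, 44, 212], [301, 137, 40, 28, 781], [531, 138, 21, 38, 207], [563, 141, 15, 35, 372], [440, 142, 84, 97, 3055], [235, 150, 37, 24, 773], [589, 152, 11, 29, 157], [362, 154, 36, 24, 758], [197, 163, 16, 8, 102], [408, 172, 23, 35, 746], [525, 180, 44, 28, 729], [194, 190, 18, 21, 120], [571, 192, 8, 10, 54], [341, 195, 38, 23, 814], [575, 194, 11, 12, 64], [513, 250, 119, 150, 7093], [422, 258, 87, 100, 1894], [610, 276, 4, 13, 41], [522, 327, 57, 42, 919], [374, 343, 9, 9, 57], [279, 369, 12, 15, 79], [484, 388, 20, 10, 70]]
```

```bash
python3 -c "
from cell import job_done; print(job_done())"
```

```text
the job is handed in; nothing more can be done
None
```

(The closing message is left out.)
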